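# Put away the weighing-bench hardware

## Robot

A 7-joint arm with a two-finger parallel gripper is mounted at the origin on the work surface. World frame = base frame: x ahead of the robot, y to its left, z up, the work surface at z = 0. Lengths are in m, angles in rad, forces in N, time in s.
With the tool pointing down it reaches from about 0.425 to 0.925 m from the base axis. Payload 6.8 kg.
Tool frame: the origin (TCP) lies midway between the tips of the shut fingers; the grasp point (between the pads) lies 19 mm behind it (bot.pinch_z is the distance from the TCP to the grasp point, in m); x points along the fingers, y is the direction in which the jaws open and shut, and the axes are right-handed (so a half turn about x gives the same grasp; the last joint's range is limited). The gripper opens to 85 mm and grips with 20 to 120 N. Pads are 22 mm wide; open, the fingers measure 114 mm over their backs; the gripper's body (76 mm by 85 mm) begins 54 mm behind the grasp point. The pads swing forward as they close: fully open they stand 13 mm farther back than shut.
Start: joints at [-1.234, 0.477, 0.022, 1.555, -0.011, 1.109, -0.083], TCP at [0.29, 0.609, 0.231] pointing down, gripper open.
Joint ranges: [-2.96, 2.96], [-0.34, 2.1], [-1.41, 1.46], [0.24, 2.44], [-1.37, 4.51], [0.17, 1.92], [-2.96, 2.96]. Speed limits (rad/s): [2.39, 2.39, 3.14, 3.14, 3.14, 3.14, 3.14].

## Interface

Orientations are given as a unit quaternion [w, x, y, z].
In Python, from station import bot gives the robot as it stands. The module is installed in compiled form; this text tells all that it offers.
- The arm moves only by the tool step_arm, never from a script. Its argument "plan" is a list of rows, each a list of 6 numbers: the shift along the tool's x, y, z in units of 40 mm (1.0 is 40 mm), then the turn, a rotation vector about the tool's x, y, z in units of 360 degrees (1.0 is 360 degrees). In form: [[dx, dy, dz, ax, ay, az], ...]. A call has 1 to 8 rows; each row shifts and turns the commanded pose from where the row before left it, along the tool's axes as they then stand; what a row does not reach is not made up. A row lasts 1/8 s, in which the tool goes at most 62.5 mm and 10.7 degrees, less where a joint would pass 70% of its speed; a pose out of reach is approached as far as the arm can. A call with a number of a shift or a turn outside -1 to 1 is refused whole. A call with a gripper value outside its range is refused whole. "fingers" is the closure, from -1 (fully open) to 1 (shut), set as the call begins (left out, the last holds). The fingers move at their own pace and stop on an object; "force" is the grip in N (left out, the last holds). Time passes only in rows, so rows that do not move let the fingers close. It gives the time, the measured TCP pose, the force and the opening at its end, in the units of the state.
- bot.get_obs(): the state, without advancing time (a new reading comes with each control period).
- bot.read_camera(name): name is "scene" or "top"; returns (picture, depth): 480x640x3 uint8, red, green, blue; 480x640 float32, m along the optical axis (not along the pixel's ray), 0 where there is no reading.
- bot.camera_model(name): a dict with "mtx" (3x3 intrinsics, pixels), "origin" and "rotation" of the camera in the world. Camera axes: x right, y up, looking along -z (the intrinsics and any distortion apply to the point x, -y, -z); pixel columns grow to the right and rows downward; lengths in m; the calibration is good to about 2 mm. A picture is of the moment at which its call begins. camera_model takes no time and is no camera call.
- bot.hand_in(): hands the job in, once; it reports no verdict.
The state is a dict: "t": time; "q": joint angles; "joint_vel": joint speeds; "joint_torque": joint torques, N m; "eef_pos": TCP position; "tool_rot": TCP orientation; "contact_force": force on the tool from outside, world axes, zero at the start; "torque": the same for the moment, N m; "gripper_width": opening from 0.0 (shut) to 1.0 (fully open).
Only numpy, scipy, OpenCV 4.12 (cv2) and the standard library are available. Lean on these libraries where they do the work, as an engineer would, in place of code of your own. Each camera call takes 0.05 s, during which the arm holds its last target.

## Task

Clear up the weighing corner: stand both brass weights in the two-bay tray, the larger weight in the larger bay and the smaller in the smaller bay, stand the rubber stopper in the square tray, and stand the porcelain crucible in the round dish with its lid seated on it, knob up. Leave all of them the same way up as they stand now; do not shift or tip the glass beaker or the small amber bottle standing among them.

Things in the scene. Friction and masses are not known exactly. Their poses are not given: they have to be found in the camera images.
- crucible: Loose white porcelain crucible, an open round cup standing upright: 40 mm tall, outside diameter 36 mm at the foot, 40 mm at 12 mm height, 44 mm at the rim; wall 3 mm (mouth about 38 mm wide inside); 50 g. Origin: centre of the underside, z up.
- lid: Loose white porcelain crucible lid, knob up, 20 g: plug 28 mm in diameter, 5 mm deep; disc 50 mm in diameter from 5 to 9 mm height; cylindrical knob (the grip) 12 mm in diameter from 9 to 23 mm. Origin: centre of the plug's underside, z up. Seated, the plug hangs in the crucible's mouth (5 mm play all round), the disc rests on the rim, its origin 35 mm above the crucible's.
- stopper: Loose black rubber stopper standing on its narrow end: 34 mm tall, diameter 30 mm at the foot, 36 mm at the top; 40 g. Origin: centre of the underside, z up.
- weight_large: Loose brass weight, the larger: a cylinder 36 mm in diameter and 38 mm tall with a knob (22 mm in diameter) above it, 50 mm tall in all; 330 g. Origin: centre of the underside, z up.
- weight_small: Loose brass weight, the smaller: a cylinder 24 mm in diameter and 22 mm tall with a knob (14 mm in diameter) above it, 33 mm tall in all; 85 g. Origin: centre of the underside, z up.
- weight_tray: Fixed plastic oblong tray, white rim and blue floor, 70 mm (its x) by 130 mm (its y), 10 mm high, walls and floor 3 mm. A 3 mm cross wall at y = -18 mm makes two bays: larger (64 x 78 mm inside) centred at (0, +23) mm, smaller (64 x 42 mm inside) centred at (0, -41) mm. Origin: centre of the underside, z up; yaw within 0.5 rad either way.
- stopper_tray: Fixed plastic square tray, undivided, white rim and blue floor, 95 by 95 mm, 10 mm high, walls and floor 3 mm. Origin: centre of the underside, z up.
- dish: Fixed plastic round dish, white rim and blue floor, 110 mm in diameter, 10 mm high, wall and floor 3 mm. Origin: centre of the underside, z up.
- beaker: Bystander, to be left as it stands: loose clear glass beaker, 60 mm tall, 48 mm in diameter at the rim. Origin: centre of the underside, z up.
- amber_bottle: Bystander, to be left as it stands: loose small amber glass bottle with a white cap, 60 mm tall, 38 mm in diameter. Origin: centre of the underside, z up.
Things that resemble listed ones, but are neither listed nor needed, are in the scene too. Leave any pink or purple look-alike of the lid alone.

How it is judged:
At the end, for the whole second after the job is handed in: Each weight in its own-size bay, stopper in the square tray (origins under 8 mm above tray underside); crucible on the dish floor within 40 mm of its centre; lid within 7 mm of the crucible axis, origin 32 to 38 mm above the crucible's. All upright within 0.12 rad, at rest (under 20 mm/s) (x of weight_large in the frame of weight_tray between -0.032 and 0.032 m and y of weight_large in the frame of weight_tray between -0.016 and 0.062 m and z of weight_large in the frame of weight_tray between 0 and 0.008 m and linear speed of each of weight_large, weight_small, stopper, crucible, lid below 0.02 m/s and angle between each of weight_large, weight_small, stopper, crucible, lid's own z axis and vertical below 0.12 rad and x of weight_small in the frame of weight_tray between -0.032 and 0.032 m and y of weight_small in the frame of weight_tray between -0.062 and -0.02 m and z of weight_small in the frame of weight_tray between 0 and 0.008 m and x of stopper in the frame of stopper_tray between -0.045 and 0.045 m and y of stopper in the frame of stopper_tray between -0.045 and 0.045 m and z of stopper in the frame of stopper_tray between 0 and 0.008 m and horizontal distance between crucible and dish below 0.04 m and z of crucible in the frame of dish between 0 and 0.008 m and horizontal distance between lid and crucible below 0.007 m and z of lid in the frame of crucible between 0.032 and 0.0382 m); the robot touches nothing.
It fails at once if the beaker is shifted more than 25 mm or tipped more than 0.4 rad (distance of beaker from where it was at the start of the episode above 0.025 m or angle between beaker's own z axis and vertical above 0.4 rad).
It fails at once if the amber bottle is shifted more than 25 mm or tipped more than 0.4 rad (distance of amber_bottle from where it was at the start of the episode above 0.025 m or angle between amber_bottle's own z axis and vertical above 0.4 rad).
It also fails if it takes over 112 s, if anything falls off the work surface, if the arm or the gripper's body presses on something with over 40 N, if the wrist force passes 120 N, or if a joint passes its speed limit or range.

## Working session

There is one attempt and no reset: what is moved stays moved. The work goes in short steps, Python scripts to look and compute and a tool call to move; the robot and the scene stay as the last step left them, time stands still between calls to the robot, and variables do not carry over. Pictures are saved under pics/ and viewed, and the job is handed in when it is done.

Besides the shell and the picture viewer there is one more tool, called after "Request:" in YAML: its name, and indented under it one key for each argument. step_arm: Moves the arm, as the interface text tells. Shifts and turns lie within -1 to 1; 1 stands for 40 mm of shift or 360 degrees of turn. Its arguments: {"type":"object","properties":{"plan":{"type":"array"},"fingers":{"type":"number"},"force":{"type":"number"}},"required":["plan"]}

```bash
mkdir -p pics
python3 - <<'E'
from station import bot
import cv2,numpy as np
o=bot.get_obs();print(o)
print(bot.pinch_z)
for n in("scene","top"):
    p,d=bot.read_camera(n);cv2.imwrite(f"pics/{n}0.png",p[:,:,::-1]);np.savez(f"{n}0.npz",p=p,d=d)
    print(n,bot.camera_model(n))
E
```

```text
{'t': 0.0, 'q': array([-1.23409783,  0.47780099,  0.02232074,  1.55648947, -0.01146537,
        1.10928547, -0.08308262]), 'joint_vel': array([ 3.59744340e-04, -2.96318705e-04, -1.17043822e-03,  4.66133756e-05,
       -1.69681867e-03, -1.24073134e-04,  2.06547235e-03]), 'joint_torque': array([-2.31054255e-04, -5.96462059e+01,  1.60763819e+00, -2.81191528e+01,
        1.24164834e-02,  9.31455928e-03, -1.01692713e-06]), 'eef_pos': array([0.29018798, 0.60876518, 0.23030871]), 'tool_rot': array([ 0.689608  ,  0.15529241,  0.68978544, -0.15659221]), 'contact_force': array([-1.20518205,  0.48120687,  0.19172941]), 'torque': array([-0.05992927,  0.02844487, -0.00043624]), 'gripper_width': 0.9983299705524016}
0.0187
scene {'mtx': array([[477.27526616,   0.        , 326.92257967],
       [  0.        , 477.27526616, 241.81003915],
       [  0.        ,   0.        ,   1.        ]]), 'origin': array([ 1.03127768, -0.01432895,  0.72662828]), 'rotation': array([0.67512386, 0.24146923, 0.22989017, 0.65806603])}
top {'mtx': array([[496.56623563,   0.        , 315.66796258],
       [  0.        , 496.56623563, 234.82348505],
       [  0.        ,   0.        ,   1.        ]]), 'origin': array([0.28900416, 0.01000532, 1.09053392]), 'rotation': array([-0.69865365, -0.05824828,  0.06649539,  0.70997787])}
```

View pics/scene0.png

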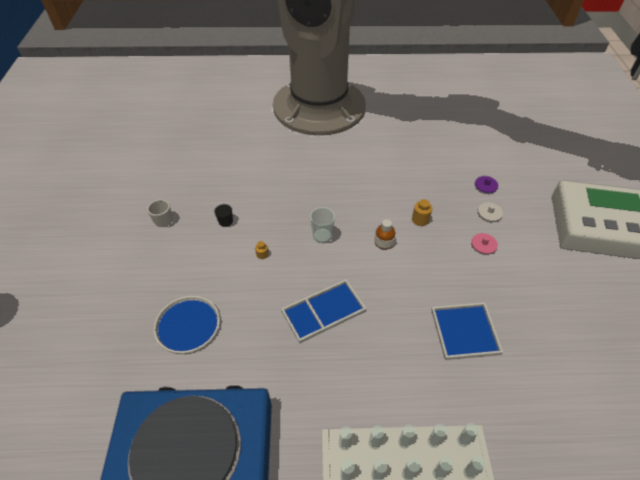

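View pics/top0.png

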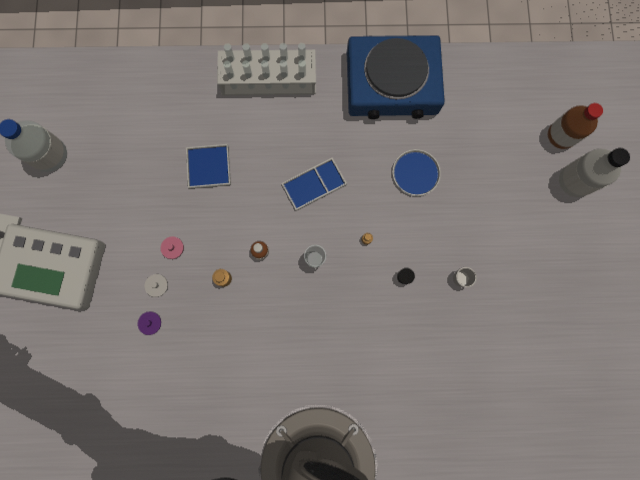

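```bash
cat > h.py <<'E'
import numpy as np,cv2
from scipy.spatial.transform import Rotation as R
from station import bot
def cam(n):
    c=bot.camera_model(n);q=c["rotation"];return c["mtx"],c["origin"],R.from_quat([q[1],q[2],q[3],q[0]]).as_matrix()
def ray(n,u,v):
    K,o,M=cam(n);d=np.array([(u-K[0,2])/K[0,0],-(v-K[1,2])/K[1,1],-1.]);return o,M@d
def onz(n,u,v,z):
    o,d=ray(n,u,v);return o+d*(z-o[2])/d[2]
def cloud(n,d):
    K,o,M=cam(n);v,u=np.mgrid[:480,:640]
    P=np.stack([(u-K[0,2])/K[0,0]*d,-(v-K[1,2])/K[1,1]*d,-d],-1);W=P@M.T+o;W[d==0]=np.nan;return W
def proj(n,p):
    K,o,M=cam(n);c=(np.atleast_2d(p)-o)@M;return np.stack([K[0,0]*c[:,0]/-c[:,2]+K[0,2],-K[1,1]*c[:,1]/-c[:,2]+K[1,2]],-1)
E
python3 - <<'E'
from h import *
a=np.load("scene0.npz")["p"];b=np.load("top0.npz")["p"]
f=lambda im,x,y,w,h,s:cv2.resize(im[y:y+h,x:x+w,::-1],None,fx=s,fy=s,interpolation=cv2.INTER_CUBIC)
cv2.imwrite("pics/c1.png",f(a,140,165,200,110,4));cv2.imwrite("pics/c2.png",f(a,310,165,200,110,4))
cv2.imwrite("pics/c3.png",f(b,290,140,200,160,4));cv2.imwrite("pics/c4.png",f(b,130,140,200,200,3))
for n in("scene","top"):
    z=np.load(n+"0.npz");W=cloud(n,z["d"])
    for u,v in([(160,213),(225,215),(262,250),(322,225),(386,235),(423,212),(490,212),(187,325),(323,310),(467,330)] if n=="scene" else [(465,278),(405,276),(367,239),(315,257),(259,250),(221,278),(156,286),(416,173),(314,184),(208,166),(100,400)]):print(n,u,v,W[v,u].round(4))
E
```

```text
scene 160 213 [ 0.3964 -0.3156  0.0387]
scene 225 215 [ 0.4021 -0.1898  0.0361]
scene 262 250 [ 0.4805 -0.1147  0.0238]
scene 322 225 [ 0.4525 -0.0022  0.0598]
scene 386 235 [0.4624 0.1176 0.0396]
scene 423 212 [0.4042 0.1966 0.0381]
scene 490 212 [0.3815 0.3422 0.0099]
scene 187 325 [ 0.6248 -0.2355  0.0049]
scene 323 310 [ 0.6007 -0.0037  0.0046]
scene 467 330 [0.6458 0.2395 0.0049]
top 465 278 [ 0.3816 -0.3305  0.0042]
top 405 276 [ 0.3849 -0.1921  0.0391]
top 367 239 [ 0.4665 -0.1146  0.035 ]
top 315 257 [ 0.4331 -0.002   0.005 ]
top 259 250 [0.4425 0.1157 0.0592]
top 221 278 [0.3858 0.1957 0.0509]
top 156 286 [0.3737 0.3395 0.0214]
top 416 173 [ 0.6228 -0.2357  0.0028]
top 314 184 [ 0.6003 -0.0026  0.0021]
top 208 166 [0.6456 0.2378 0.0038]
top 100 400 [ 0.138   0.4556 -0.0045]
```

View pics/c1.png

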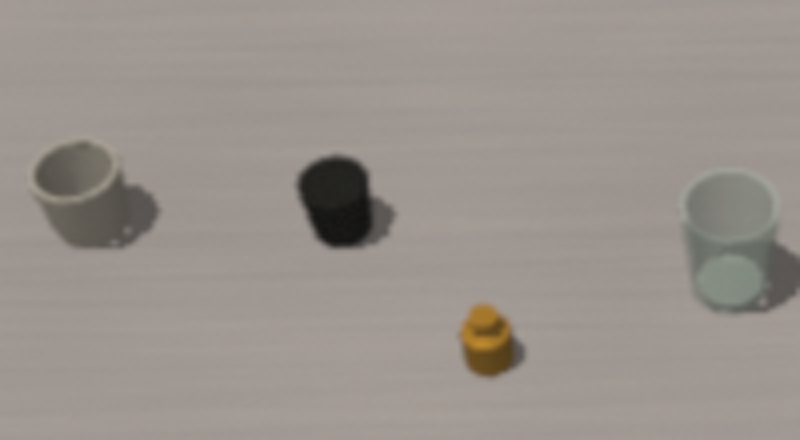

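View pics/c2.png

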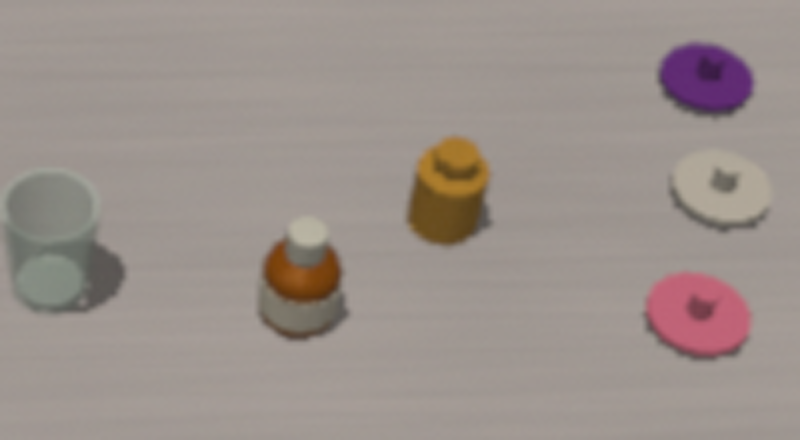

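View pics/c3.png

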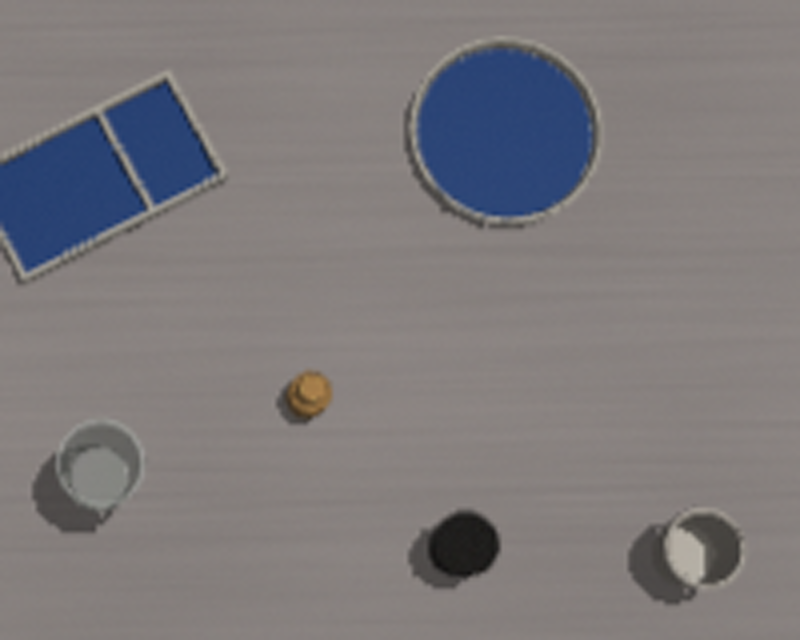

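View pics/c4.png

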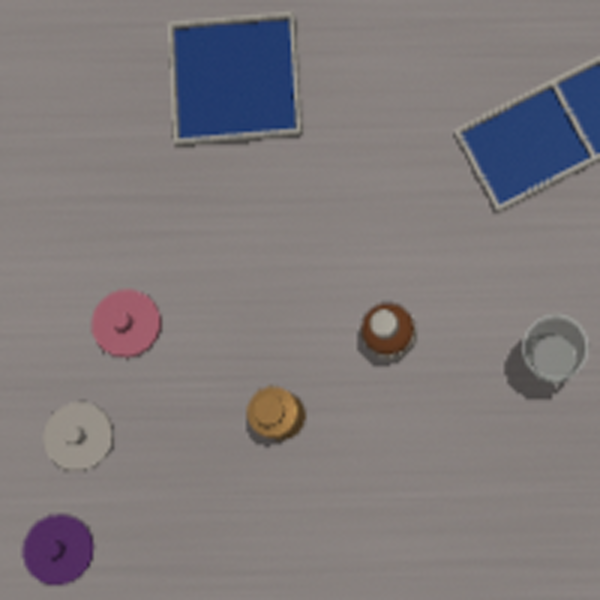

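Run:
```python
from h import *
L={"cruc":((466,276.75),(159.3,207.5),.04),"stop":((405.75,276.25),(223.5,210.5),.034),"ws":((368,237),(261.25,244.25),.033),"wl":((219.3,276.7),(424.25,203.25),.05),"lid":((156,285.3),(490.25,211.5),.009),
"beaker":((315,256),(322.5,216.75),.06),"bottle":((258,247.7),(387,223),.06),"dish":((416.25,173),(187.5,324),.01),"sq":((208.5,166),(466.5,330),.01)}
for k,(a,b,z) in L.items():print(k,onz("top",*a,z).round(4),onz("scene",*b,z).round(4))
c=np.array([onz("top",*p,.01)[:2] for p in[(282.3,183.7),(332,158.5),(345.5,184),(295.5,210.25)]]);print(c.round(4),c.mean(0))
e=(c[0]-c[1]+c[3]-c[2]);print("yaw of y axis",np.degrees(np.arctan2(e[1],e[0]))-90)
c=np.array([onz("scene",*p,.01)[:2] for p in[(283,307.5),(349,282.5),(365,303),(299,337)]]);print(c.round(4),c.mean(0))
# depth-based centroid
for n in("top","scene"):
    d=np.load(n+"0.npz")["d"];W=cloud(n,d)
    for k,(a,b,z) in L.items():
        g=onz(n,*(a if n=="top" else b),z)
        m=(np.hypot(W[...,0]-g[0],W[...,1]-g[1])<.04)&(abs(W[...,2]-z)<.006)
        if m.sum()>5:
            P=W[m];print(n,k,m.sum(),(P.min(0)/2+P.max(0)/2).round(4),np.ptp(P,axis=0).round(4),np.median(P[:,2]).round(4))
o=bot.get_obs();q=o["tool_rot"];print(R.from_quat([q[1],q[2],q[3],q[0]]).as_matrix().round(4))
```

```text
cruc [ 0.3812 -0.3216  0.04  ] [ 0.383  -0.3192  0.04  ]
stop [ 0.3848 -0.1946  0.034 ] [ 0.3881 -0.1945  0.034 ]
ws [ 0.4712 -0.1172  0.033 ] [ 0.4741 -0.1156  0.033 ]
wl [0.3887 0.1994 0.05  ] [0.3921 0.199  0.05  ]
lid [0.3762 0.3434 0.009 ] [0.3793 0.3435 0.009 ]
beaker [ 0.4279 -0.0015  0.06  ] [ 0.4322 -0.0008  0.06  ]
bottle [0.4473 0.1177 0.06  ] [0.4503 0.1186 0.06  ]
dish [ 0.6206 -0.2346  0.01  ] [ 0.6258 -0.2334  0.01  ]
sq [0.6435 0.2354 0.01  ] [0.6485 0.2369 0.01  ]
[[ 0.5998  0.0688]
 [ 0.6575 -0.0444]
 [ 0.5971 -0.0735]
 [ 0.5381  0.0397]] [ 0.59811025 -0.00234714]
yaw of y axis 27.261624726110426
[[ 0.5973 -0.0731]
 [ 0.5478  0.0445]
 [ 0.5916  0.0701]
 [ 0.6547 -0.0448]] [ 0.59782206 -0.00082519]
top cruc 114 [ 0.3817 -0.3207  0.0399] [0.0407 0.0426 0.0112] 0.0405
top stop 219 [ 0.3874 -0.1951  0.034 ] [0.0347 0.0345 0.0117] 0.0351
top ws 34 [ 0.472  -0.1161  0.0327] [0.0136 0.0116 0.0101] 0.0345
top wl 85 [0.3883 0.199  0.05  ] [0.0246 0.02   0.0119] 0.0507
top lid 497 [0.3763 0.343  0.009 ] [0.0761 0.0782 0.0119] 0.0091
top beaker 112 [ 0.4299 -0.0005  0.0596] [0
[... 255 characters left out ...]
3225  0.039 ] [0.0455 0.0432 0.0101] 0.0391
scene stop 220 [ 0.3871 -0.1969  0.0325] [0.0359 0.0338 0.009 ] 0.0344
scene ws 45 [ 0.4722 -0.1181  0.0316] [0.0147 0.0114 0.0065] 0.0328
scene wl 88 [0.3911 0.1982 0.0495] [0.0235 0.0209 0.0095] 0.05
scene lid 347 [0.3799 0.3401 0.0086] [0.0776 0.0709 0.0112] 0.0097
scene beaker 198 [ 0.4301 -0.0025  0.0588] [0.049  0.0472 0.0094] 0.0592
scene bottle 82 [0.4487 0.117  0.0589] [0.0202 0.0181 0.0089] 0.0601
scene dish 668 [ 0.6262 -0.2335  0.0069] [0.0787 0.0782 0.0057] 0.0047
scene sq 815 [0.6477 0.237  0.006 ] [0.0775 0.0791 0.004 ] 0.0048
[[-6.000e-04  4.302e-01  9.027e-01]
 [-1.500e-03  9.027e-01 -4.302e-01]
 [-1.000e+00 -1.600e-03  1.000e-04]]
```

Request:
step_arm:
  plan:
    - [0.25, -0.74, 0.6, 0, 0, 0]
    - [0.25, -0.74, 0.6, 0, 0, 0]
    - [0.25, -0.74, 0.6, 0, 0, 0]
    - [0.25, -0.74, 0.6, 0, 0, 0]
    - [0.25, -0.74, 0.6, 0, 0, 0]
    - [0.25, -0.74, 0.6, 0, 0, 0]
    - [0.25, -0.74, 0.6, 0, 0, 0]
    - [0.25, -0.74, 0.6, 0, 0, 0]
  fingers: -1
  force: 50

```text
t: 1.1
eef_pos: [0.3619, 0.3116, 0.1509]
tool_rot: [0.69, 0.156, 0.69, -0.156]
contact_force: [0.9, -0.0, -0.6]
gripper_width: 1.0
```

```bash
cat > go.py <<'E'
import sys
from h import *
o=bot.get_obs();q=o["tool_rot"];M=R.from_quat([q[1],q[2],q[3],q[0]]).as_matrix()
print("t",o["t"],"p",o["eef_pos"].round(4),"F",o["contact_force"].round(1),"w",round(o["gripper_width"],3),"q",o["q"].round(2))
print("down",M[:,0].round(3),"jawyaw",np.degrees(np.arctan2(M[1,1],M[0,1])).round(1))
for i in range(1,len(sys.argv),3):
    t=np.array(list(map(float,sys.argv[i:i+3])));print("->",t,"units",(M.T@(t-o["eef_pos"])/.04).round(3))
E
python3 go.py .39 .199 .12
```

```text
t 1.1 p [0.3619 0.3116 0.1509] F [ 0.9 -0.  -0.6] w 1.0 q [-0.91  0.26  0.08  2.1  -0.03  0.79  0.31]
down [-0. -0. -1.] jawyaw 64.5
-> [0.39  0.199 0.12 ] units [ 0.772 -2.238  1.845]
```

Request:
step_arm:
  plan:
    - [0.26, -0.75, 0.62, 0, 0, 0]
    - [0.26, -0.75, 0.62, 0, 0, 0]
    - [0.26, -0.74, 0.6, 0, 0, 0]
    - [0.5, 0, 0, 0, 0, 0]
    - [0, 0, 0, 0, 0, 0]

```text
t: 1.72
eef_pos: [0.3888, 0.1995, 0.0991]
tool_rot: [0.689, 0.155, 0.69, -0.157]
contact_force: [0.4, 0.3, 1.0]
gripper_width: 1.001
```

```bash
python3 go.py .39 .199 .009
python3 - <<'E'
from h import *
p,d=bot.read_camera("scene");cv2.imwrite("pics/s1.png",cv2.resize(p[100:300,310:530,::-1],None,fx=3,fy=3,interpolation=2)[:600])
E
```

```text
t 1.725 p [0.3888 0.1995 0.0991] F [0.4 0.3 1. ] w 1.001 q [-0.72  0.29  0.12  2.23 -0.06  0.63  0.57]
down [-0.002 -0.002 -1.   ] jawyaw 64.5
-> [0.39  0.199 0.009] units [2.254 0.008 0.035]
```

View pics/s1.png

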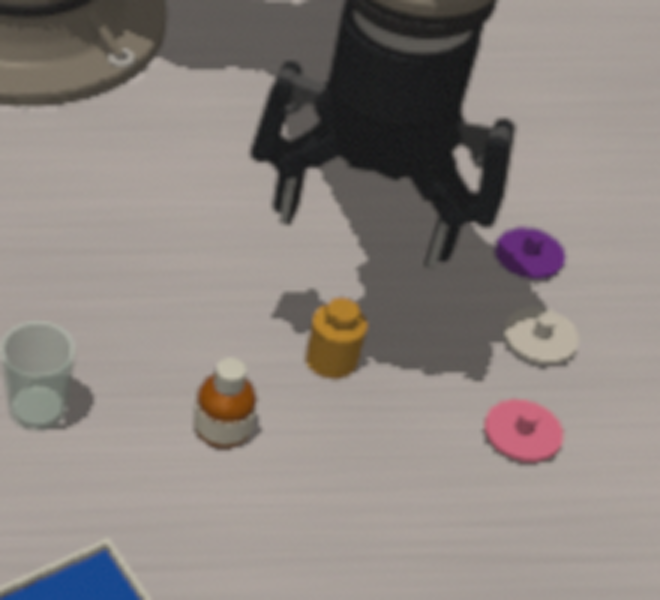

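```bash
python3 -c "
from h import *
print(proj('scene',[[.3888,.1995,.112],[.407,.238,.112],[.370,.161,.112]]))"
```

```text
[[429.77944188 178.89261918]
 [452.26027743 185.48308887]
 [407.78333515 172.23789791]]
```

The scene picture shows the open fingers above the large weight. The tip midpoint at about (430,180) matches the projection (430,179). Descending.

Request:
step_arm:
  plan:
    - [0.75, 0, 0.01, 0, 0, 0]
    - [0.75, 0, 0.01, 0, 0, 0]
    - [0.7, 0, 0.01, 0, 0, 0]
    - [0.05, 0, 0, 0, 0, 0]
    - [0, 0, 0, 0, 0, 0]

```text
t: 2.4
eef_pos: [0.3913, 0.2006, 0.0109]
tool_rot: [0.69, 0.156, 0.69, -0.155]
contact_force: [0.2, -0.2, -0.4]
gripper_width: 0.998
```

Request:
step_arm:
  plan:
    - [0, 0, 0, 0, 0, 0]
    - [0, 0, 0, 0, 0, 0]
    - [0, 0, 0, 0, 0, 0]
    - [0, 0, 0, 0, 0, 0]
    - [0, 0, 0, 0, 0, 0]
    - [0, 0, 0, 0, 0, 0]
  fingers: 1
  force: 50

```text
t: 3.15
eef_pos: [0.391, 0.1999, 0.0108]
tool_rot: [0.69, 0.156, 0.69, -0.156]
contact_force: [-1.6, -1.8, 9.1]
gripper_width: 0.403
```

```bash
python3 go.py .39 .199 .12 .5875 .019 .12
```

```text
t 3.15 p [0.391  0.1999 0.0108] F [-1.6 -1.8  9.1] w 0.403 q [-0.69  0.47  0.09  2.26 -0.1   0.41  0.61]
down [ 0.  0. -1.] jawyaw 64.5
-> [0.39  0.199 0.12 ] units [-2.731 -0.03  -0.012]
-> [0.5875 0.019  0.12  ] units [-2.731 -1.966  6.381]
```

Request:
step_arm:
  plan:
    - [-0.5, 0, 0, 0, 0, 0]
    - [-0.9, 0, 0, 0, 0, 0]
    - [-0.9, 0, 0, 0, 0, 0]
    - [-0.4, -0.24, 0.8, 0, 0, 0]
    - [0, -0.24, 0.8, 0, 0, 0]
    - [0, -0.24, 0.8, 0, 0, 0]
    - [0, -0.24, 0.8, 0, 0, 0]
    - [0, -0.24, 0.8, 0, 0, 0]

```text
t: 4.15
eef_pos: [0.5146, 0.0868, 0.1177]
tool_rot: [0.689, 0.156, 0.69, -0.156]
contact_force: [-0.1, -0.4, -3.6]
gripper_width: 0.401
```

```bash
python3 go.py .5875 .019 .05
```

```text
t 4.15 p [0.5146 0.0868 0.1177] F [-0.1 -0.4 -3.6] w 0.401 q [-0.44  0.38  0.19  2.03 -0.1   0.74  0.94]
down [-0.001 -0.    -1.   ] jawyaw 64.5
-> [0.5875 0.019  0.05  ] units [ 1.691 -0.745  2.376]
```

Request:
step_arm:
  plan:
    - [0, -0.25, 0.8, 0, 0, 0]
    - [0, -0.25, 0.8, 0, 0, 0]
    - [0.2, -0.22, 0.72, 0, 0, 0]
    - [0.7, 0, 0, 0, 0, 0]
    - [0.8, 0, 0, 0, 0, 0]
    - [0, 0, 0, 0, 0, 0]

```text
t: 4.9
eef_pos: [0.583, 0.0216, 0.0475]
tool_rot: [0.687, 0.155, 0.692, -0.157]
contact_force: [-0.3, -0.2, -3.5]
gripper_width: 0.401
```

```bash
python3 go.py .5875 .019 .0145;python3 - <<'E'
from h import *
p,d=bot.read_camera("scene");cv2.imwrite("pics/s2.png",cv2.resize(p[200:360,240:440,::-1],None,fx=3.5,fy=3.5,interpolation=2)[:600])
E
```

```text
t 4.9 p [0.583  0.0216 0.0475] F [-0.3 -0.2 -3.5] w 0.401 q [-0.28  0.57  0.18  1.92 -0.16  0.67  1.12]
down [-0.007 -0.001 -1.   ] jawyaw 64.5
-> [0.5875 0.019  0.0145] units [ 0.825 -0.007  0.133]
```

View pics/s2.png

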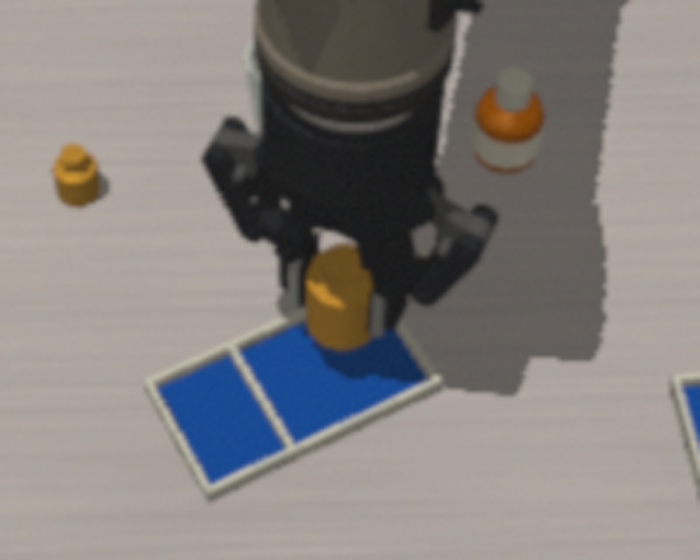

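Request:
step_arm:
  plan:
    - [0.6, 0, 0.1, 0, 0, 0]
    - [0.2, 0, 0, 0, 0, 0]
    - [0, 0, 0, 0, 0, 0]
    - [0, 0, 0, 0, 0, 0]

```text
t: 5.45
eef_pos: [0.5902, 0.0202, 0.0191]
tool_rot: [0.69, 0.156, 0.689, -0.156]
contact_force: [0.4, -0.0, -3.4]
gripper_width: 0.401
```

```bash
python3 go.py .5875 .019 .0145
```

```text
t 5.45 p [0.5902 0.0202 0.0191] F [ 0.4 -0.  -3.4] w 0.401 q [-0.27  0.62  0.17  1.92 -0.17  0.62  1.13]
down [ 0.001  0.    -1.   ] jawyaw 64.5
-> [0.5875 0.019  0.0145] units [ 0.116 -0.056 -0.047]
```

Request:
step_arm:
  plan:
    - [0.06, 0, 0, 0, 0, 0]
    - [0.06, 0, 0, 0, 0, 0]
    - [0, 0, 0, 0, 0, 0]
    - [0, 0, 0, 0, 0, 0]

```text
t: 5.95
eef_pos: [0.5899, 0.0201, 0.0139]
tool_rot: [0.69, 0.156, 0.69, -0.156]
contact_force: [-2.2, -0.6, 4.8]
gripper_width: 0.398
```

```bash
python3 go.py .4725 -.1165 .12
```

```text
t 5.95 p [0.5899 0.0201 0.0139] F [-2.2 -0.6  4.8] w 0.398 q [-0.26  0.63  0.17  1.92 -0.17  0.61  1.14]
down [ 0.001  0.    -1.   ] jawyaw 64.5
-> [ 0.4725 -0.1165  0.12  ] units [-2.655 -4.345 -1.178]
```

Request:
step_arm:
  plan:
    - [0, 0, 0, 0, 0, 0]
    - [0, 0, 0, 0, 0, 0]
    - [0, 0, 0, 0, 0, 0]
    - [-0.3, 0, 0, 0, 0, 0]
    - [-0.9, 0, 0, 0, 0, 0]
    - [-0.8, 0, 0, 0, 0, 0]
    - [-0.6, 0, 0, 0, 0, 0]
  fingers: -1

```text
t: 6.82
eef_pos: [0.5902, 0.02, 0.1197]
tool_rot: [0.69, 0.156, 0.689, -0.156]
contact_force: [0.6, -0.7, -1.0]
gripper_width: 1.0
```

```bash
python3 go.py .4725 -.1165 .12
```

```text
t 6.825 p [0.5902 0.02   0.1197] F [ 0.6 -0.7 -1. ] w 1.0 q [-0.3   0.47  0.21  1.87 -0.13  0.81  1.1 ]
down [ 0.002  0.    -1.   ] jawyaw 64.5
-> [ 0.4725 -0.1165  0.12  ] units [-0.016 -4.347 -1.188]
```

Request:
step_arm:
  plan:
    - [0, -0.73, -0.2, 0, 0, 0]
    - [0, -0.73, -0.2, 0, 0, 0]
    - [0, -0.73, -0.2, 0, 0, 0]
    - [0, -0.73, -0.2, 0, 0, 0]
    - [0, -0.73, -0.2, 0, 0, 0]
    - [0.4, -0.7, -0.2, 0, 0, 0]
    - [0.6, 0, 0, 0, 0, 0]
    - [0, 0, 0, 0, 0, 0]

```text
t: 7.82
eef_pos: [0.4704, -0.1164, 0.0769]
tool_rot: [0.689, 0.156, 0.69, -0.156]
contact_force: [0.2, 0.6, 0.8]
gripper_width: 1.005
```

```bash
python3 go.py .4725 -.1165 .007;python3 - <<'E'
from h import *
p,d=bot.read_camera("scene");cv2.imwrite("pics/s3.png",cv2.resize(p[140:340,180:400,::-1],None,fx=3,fy=3,interpolation=2)[:600])
E
```

```text
t 7.825 p [ 0.4704 -0.1164  0.0769] F [0.2 0.6 0.8] w 1.005 q [-0.07  0.4   0.22  2.14 -0.15  0.62  1.38]
down [-0.002  0.    -1.   ] jawyaw 64.5
-> [ 0.4725 -0.1165  0.007 ] units [1.748 0.022 0.051]
```

View pics/s3.png

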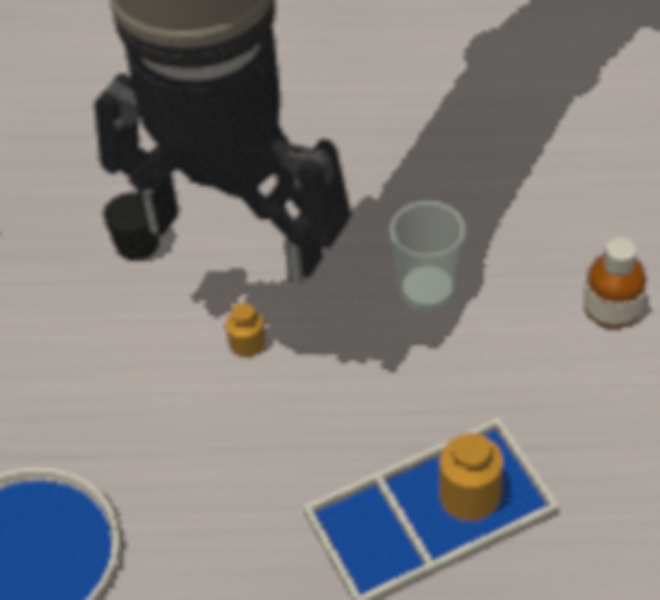

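The large weight stands in the larger bay (crop ~(470,475)). The open fingers straddle the small weight at crop (245,330), clear of the stopper. Descending.

Request:
step_arm:
  plan:
    - [0.8, 0, 0.02, 0, 0, 0]
    - [0.75, 0, 0.01, 0, 0, 0]
    - [0.14, 0, 0, 0, 0, 0]
    - [0, 0, 0, 0, 0, 0]
    - [0, 0, 0, 0, 0, 0]

```text
t: 8.5
eef_pos: [0.4735, -0.1169, 0.0109]
tool_rot: [0.69, 0.156, 0.689, -0.156]
contact_force: [0.3, -0.5, -0.6]
gripper_width: 0.999
```

```bash
python3 go.py .4725 -.1165 .007
```

```text
t 8.5 p [ 0.4735 -0.1169  0.0109] F [ 0.3 -0.5 -0.6] w 0.999 q [-0.03  0.52  0.18  2.16 -0.2   0.47  1.42]
down [ 0.002 -0.    -1.   ] jawyaw 64.5
-> [ 0.4725 -0.1165  0.007 ] units [ 0.099 -0.001 -0.028]
```

Request:
step_arm:
  plan:
    - [0.1, 0, 0, 0, 0, 0]
    - [0, 0, 0, 0, 0, 0]
    - [0, 0, 0, 0, 0, 0]
    - [0, 0, 0, 0, 0, 0]
    - [0, 0, 0, 0, 0, 0]
    - [0, 0, 0, 0, 0, 0]
    - [0, 0, 0, 0, 0, 0]
  fingers: 1
  force: 30

```text
t: 9.38
eef_pos: [0.4725, -0.1169, 0.0059]
tool_rot: [0.69, 0.156, 0.69, -0.156]
contact_force: [-1.6, -0.1, 5.0]
gripper_width: 0.264
```

```bash
python3 go.py .6168 -.038 .095
```

```text
t 9.375 p [ 0.4725 -0.1169  0.0059] F [-1.6 -0.1  5. ] w 0.264 q [-0.03  0.53  0.17  2.16 -0.2   0.46  1.43]
down [ 0.  0. -1.] jawyaw 64.5
-> [ 0.6168 -0.038   0.095 ] units [-2.227  3.334  2.408]
```

Request:
step_arm:
  plan:
    - [-0.4, 0, 0, 0, 0, 0]
    - [-0.8, 0, 0, 0, 0, 0]
    - [-0.8, 0.4, 0.28, 0, 0, 0]
    - [-0.22, 0.6, 0.43, 0, 0, 0]
    - [0, 0.6, 0.43, 0, 0, 0]
    - [0, 0.6, 0.43, 0, 0, 0]
    - [0, 0.6, 0.43, 0, 0, 0]
    - [0, 0.53, 0.4, 0, 0, 0]

```text
t: 10.38
eef_pos: [0.6172, -0.0371, 0.0953]
tool_rot: [0.69, 0.156, 0.69, -0.156]
contact_force: [0.0, 0.5, -1.3]
gripper_width: 0.26
```

Request:
step_arm:
  plan:
    - [0.6, 0, 0, 0, 0, 0]
    - [0.8, 0, 0, 0, 0, 0]
    - [0, 0, 0, 0, 0, 0]

```text
t: 10.75
eef_pos: [0.6143, -0.0377, 0.037]
tool_rot: [0.688, 0.155, 0.691, -0.156]
contact_force: [-0.1, 0.4, -0.8]
gripper_width: 0.259
```

```bash
python3 go.py .6168 -.038 .0095;python3 - <<'E'
from h import *
p,d=bot.read_camera("scene");cv2.imwrite("pics/s4.png",cv2.resize(p[200:360,240:440,::-1],None,fx=3.5,fy=3.5,interpolation=2)[:600])
E
```

```text
t 10.75 p [ 0.6143 -0.0377  0.037 ] F [-0.1  0.4 -0.8] w 0.259 q [-0.19  0.63  0.2   1.85 -0.18  0.69  1.24]
down [-0.005 -0.    -1.   ] jawyaw 64.5
-> [ 0.6168 -0.038   0.0095] units [0.687 0.022 0.062]
```

View pics/s4.png

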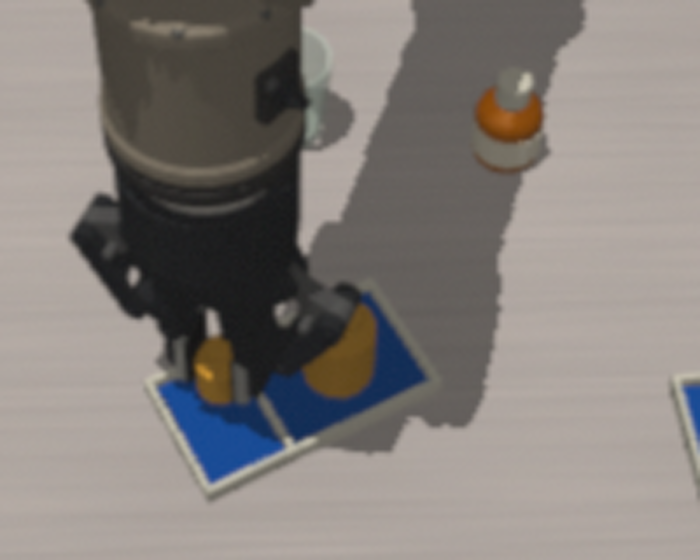

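Request:
step_arm:
  plan:
    - [0.5, 0, 0.03, 0, 0, 0]
    - [0.12, 0, 0, 0, 0, 0]
    - [0, 0, 0, 0, 0, 0]
    - [0, 0, 0, 0, 0, 0]

```text
t: 11.3
eef_pos: [0.6179, -0.0385, 0.0141]
tool_rot: [0.69, 0.156, 0.689, -0.156]
contact_force: [0.9, 0.1, -1.0]
gripper_width: 0.258
```

```bash
python3 go.py .6168 -.038 .0095
```

```text
t 11.3 p [ 0.6179 -0.0385  0.0141] F [ 0.9  0.1 -1. ] w 0.258 q [-0.18  0.66  0.19  1.85 -0.19  0.65  1.25]
down [ 0.001 -0.    -1.   ] jawyaw 64.5
-> [ 0.6168 -0.038   0.0095] units [ 0.115  0.001 -0.03 ]
```

Request:
step_arm:
  plan:
    - [0.06, 0, 0, 0, 0, 0]
    - [0.06, 0, 0, 0, 0, 0]
    - [0, 0, 0, 0, 0, 0]
    - [0, 0, 0, 0, 0, 0]

```text
t: 11.8
eef_pos: [0.6177, -0.0384, 0.009]
tool_rot: [0.69, 0.156, 0.69, -0.156]
contact_force: [0.4, -0.5, 1.1]
gripper_width: 0.262
```

Request:
step_arm:
  plan:
    - [0, 0, 0, 0, 0, 0]
    - [0, 0, 0, 0, 0, 0]
    - [0, 0, 0, 0, 0, 0]
    - [-0.3, 0, 0, 0, 0, 0]
    - [-0.9, 0, 0, 0, 0, 0]
    - [-0.8, 0, 0, 0, 0, 0]
    - [-0.6, 0, 0, 0, 0, 0]
  fingers: -0.4

```text
t: 12.68
eef_pos: [0.6182, -0.0386, 0.1153]
tool_rot: [0.69, 0.156, 0.689, -0.156]
contact_force: [0.7, 0.9, 0.3]
gripper_width: 0.705
```

```bash
python3 go.py .382 -.321 .1
```

```text
t 12.675 p [ 0.6182 -0.0386  0.1153] F [0.7 0.9 0.3] w 0.705 q [-0.21  0.52  0.23  1.81 -0.16  0.83  1.22]
down [ 0.002  0.    -1.   ] jawyaw 64.5
-> [ 0.382 -0.321  0.1  ] units [ 0.37  -8.915 -2.29 ]
```

Request:
step_arm:
  plan:
    - [0, -0.9, -0.23, 0, 0, 0]
    - [0, -0.9, -0.23, 0, 0, 0]
    - [0, -0.9, -0.23, 0, 0, 0]
    - [0, -0.9, -0.23, 0, 0, 0]
    - [0, -0.9, -0.23, 0, 0, 0]
    - [0, -0.9, -0.23, 0, 0, 0]
    - [0, -0.9, -0.23, 0, 0, 0]
    - [0, -0.9, -0.23, 0, 0, 0]
  fingers: -1

```text
t: 13.68
eef_pos: [0.4266, -0.2678, 0.1138]
tool_rot: [0.69, 0.156, 0.689, -0.156]
contact_force: [0.3, 0.4, 0.2]
gripper_width: 1.003
```

Request:
step_arm:
  plan:
    - [0, -0.9, -0.23, 0, 0, 0]
    - [0, -0.81, -0.21, 0, 0, 0]
    - [0.6, 0, 0, 0, 0, 0]
    - [0, 0, 0, 0, 0, 0]
    - [0, 0, 0, 0, 0, 0]

```text
t: 14.3
eef_pos: [0.3825, -0.3208, 0.0897]
tool_rot: [0.69, 0.156, 0.689, -0.156]
contact_force: [0.9, 1.0, -0.2]
gripper_width: 1.002
```

```bash
python3 go.py .382 -.321 .008;python3 - <<'E'
from h import *
p,d=bot.read_camera("scene");cv2.imwrite("pics/s5.png",cv2.resize(p[130:350,100:370,::-1],None,fx=2.7,fy=2.7,interpolation=2)[:600])
E
```

```text
t 14.3 p [ 0.3825 -0.3208  0.0897] F [ 0.9  1.  -0.2] w 1.002 q [ 0.34  0.4   0.28  2.11 -0.18  0.66  1.87]
down [ 0.001 -0.    -1.   ] jawyaw 64.6
-> [ 0.382 -0.321  0.008] units [ 2.043 -0.01  -0.01 ]
```

View pics/s5.png

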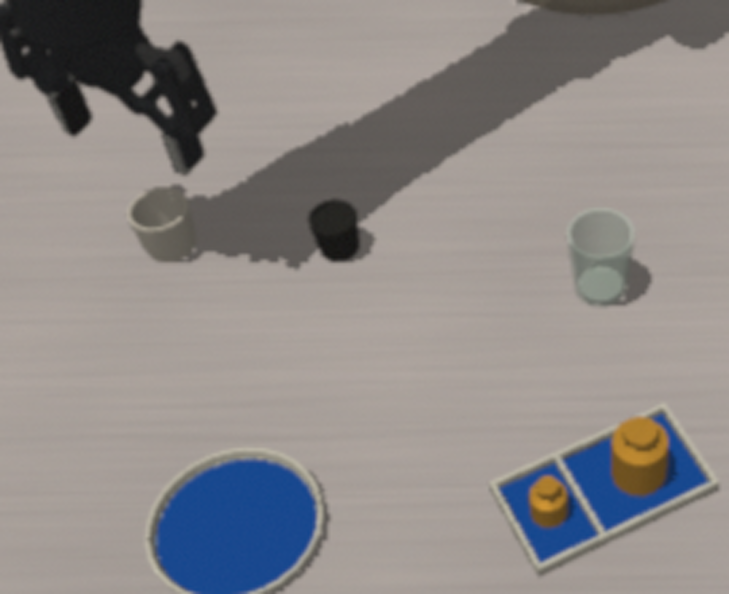

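```bash
python3 -c "
from h import *
print(2.7*(proj('scene',[[.3825,-.3208,.102],[.3825,-.3208,.04]])-[100,130]))"
```

```text
[[133.88054174 147.0130349 ]
 [157.95657159 208.7568224 ]]
```

Both weights stand in their bays (crop (640,455) and (548,500)). The gripper is lined up over the crucible (rim at crop (160,205)).

Request:
step_arm:
  plan:
    - [0.8, 0, 0, 0, 0, 0]
    - [0.8, 0, 0, 0, 0, 0]
    - [0.35, 0, 0, 0, 0, 0]
    - [0.08, 0, 0, 0, 0, 0]
    - [0, 0, 0, 0, 0, 0]
    - [0, 0, 0, 0, 0, 0]

```text
t: 15.1
eef_pos: [0.3825, -0.3213, 0.0086]
tool_rot: [0.69, 0.156, 0.689, -0.156]
contact_force: [-0.2, -0.3, -0.2]
gripper_width: 1.003
```

Request:
step_arm:
  plan:
    - [0, 0, 0, 0, 0, 0]
    - [0, 0, 0, 0, 0, 0]
    - [0, 0, 0, 0, 0, 0]
    - [0, 0, 0, 0, 0, 0]
    - [0, 0, 0, 0, 0, 0]
    - [0, 0, 0, 0, 0, 0]
  fingers: 1
  force: 25

```text
t: 15.85
eef_pos: [0.3821, -0.3211, 0.0081]
tool_rot: [0.69, 0.156, 0.689, -0.156]
contact_force: [-1.0, 0.1, 5.7]
gripper_width: 0.494
```

```bash
python3 go.py .623 -.234 .08
```

```text
t 15.85 p [ 0.3821 -0.3211  0.0081] F [-1.   0.1  5.7] w 0.494 q [ 0.4   0.55  0.22  2.14 -0.25  0.48  1.93]
down [ 0.001 -0.    -1.   ] jawyaw 64.5
-> [ 0.623 -0.234  0.08 ] units [-1.795  4.558  4.5  ]
```

Request:
step_arm:
  plan:
    - [-0.4, 0, 0, 0, 0, 0]
    - [-0.7, 0, 0, 0, 0, 0]
    - [-0.7, 0.36, 0.36, 0, 0, 0]
    - [0, 0.6, 0.6, 0, 0, 0]
    - [0, 0.6, 0.6, 0, 0, 0]
    - [0, 0.6, 0.6, 0, 0, 0]
    - [0, 0.6, 0.6, 0, 0, 0]
    - [0, 0.6, 0.6, 0, 0, 0]

```text
t: 16.85
eef_pos: [0.5619, -0.2569, 0.0806]
tool_rot: [0.69, 0.156, 0.69, -0.156]
contact_force: [0.7, -0.6, -0.9]
gripper_width: 0.492
```

Request:
step_arm:
  plan:
    - [0, 0.6, 0.6, 0, 0, 0]
    - [0, 0.6, 0.54, 0, 0, 0]
    - [0.6, 0, 0, 0, 0, 0]
    - [0.4, 0, 0, 0, 0, 0]
    - [0, 0, 0, 0, 0, 0]
    - [0, 0, 0, 0, 0, 0]

```text
t: 17.6
eef_pos: [0.6227, -0.2344, 0.0404]
tool_rot: [0.69, 0.156, 0.689, -0.156]
contact_force: [0.2, 0.3, -0.6]
gripper_width: 0.494
```

```bash
python3 go.py .623 -.234 .0115;python3 - <<'E'
from h import *
p,d=bot.read_camera("scene");cv2.imwrite("pics/s6.png",cv2.resize(p[200:380,100:300,::-1],None,fx=3.3,fy=3.3,interpolation=2)[:600])
E
```

```text
t 17.6 p [ 0.6227 -0.2344  0.0404] F [ 0.2  0.3 -0.6] w 0.494 q [ 0.09  0.69  0.25  1.73 -0.23  0.76  1.58]
down [ 0. -0. -1.] jawyaw 64.5
-> [ 0.623  -0.234   0.0115] units [0.723 0.012 0.002]
```

View pics/s6.png

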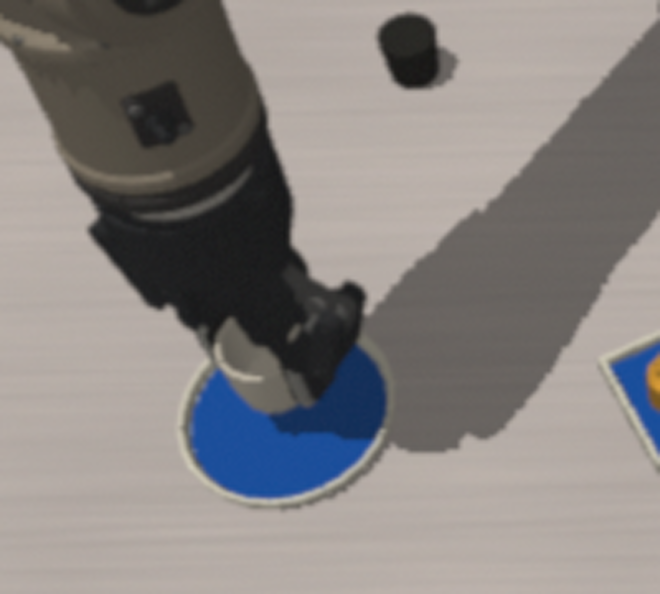

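The crucible is held upright over the dish (crop (265,360)). Lowering it.

Request:
step_arm:
  plan:
    - [0.5, 0, 0, 0, 0, 0]
    - [0.18, 0, 0, 0, 0, 0]
    - [0.04, 0, 0, 0, 0, 0]
    - [0, 0, 0, 0, 0, 0]
    - [0, 0, 0, 0, 0, 0]

```text
t: 18.27
eef_pos: [0.6223, -0.2338, 0.011]
tool_rot: [0.689, 0.156, 0.69, -0.156]
contact_force: [-3.4, 0.4, 6.7]
gripper_width: 0.492
```

```bash
python3 go.py .623 -.234 .0112
```

```text
t 18.275 p [ 0.6223 -0.2338  0.011 ] F [-3.4  0.4  6.7] w 0.492 q [ 0.1   0.73  0.24  1.73 -0.24  0.71  1.59]
down [-0.001  0.    -1.   ] jawyaw 64.5
-> [ 0.623  -0.234   0.0112] units [-0.004  0.004  0.018]
```

Request:
step_arm:
  plan:
    - [0, 0, 0, 0, 0, 0]
    - [0, 0, 0, 0, 0, 0]
    - [0, 0, 0, 0, 0, 0]
    - [0, 0, 0, 0, 0, 0]
    - [-0.4, 0, 0, 0, 0, 0]
    - [-0.8, 0, 0, 0, 0, 0]
    - [-0.8, 0, 0, 0, 0, 0]
    - [-0.2, 0, 0, 0, 0, 0]
  fingers: -1

```text
t: 19.27
eef_pos: [0.6245, -0.2345, 0.1024]
tool_rot: [0.691, 0.156, 0.688, -0.156]
contact_force: [-0.1, -0.8, -0.3]
gripper_width: 0.999
```

```bash
python3 go.py .387 -.195 .1
```

```text
t 19.275 p [ 0.6245 -0.2345  0.1024] F [-0.1 -0.8 -0.3] w 0.999 q [ 0.07  0.61  0.28  1.7  -0.21  0.86  1.56]
down [ 0.005 -0.001 -1.   ] jawyaw 64.5
-> [ 0.387 -0.195  0.1  ] units [ 0.028 -1.665 -5.785]
```

Request:
step_arm:
  plan:
    - [0, -0.24, -0.83, 0, 0, 0]
    - [0, -0.24, -0.83, 0, 0, 0]
    - [0, -0.24, -0.83, 0, 0, 0]
    - [0, -0.24, -0.83, 0, 0, 0]
    - [0, -0.24, -0.83, 0, 0, 0]
    - [0, -0.24, -0.83, 0, 0, 0]
    - [0, -0.22, -0.8, 0, 0, 0]
    - [0.6, 0, 0, 0, 0, 0]

```text
t: 20.27
eef_pos: [0.3837, -0.1939, 0.0755]
tool_rot: [0.69, 0.157, 0.689, -0.156]
contact_force: [0.9, -0.2, -0.0]
gripper_width: 1.001
```

Request:
step_arm:
  plan:
    - [0, 0, 0, 0, 0, 0]
    - [0, 0, 0, 0, 0, 0]

```text
t: 20.52
eef_pos: [0.386, -0.1944, 0.0753]
tool_rot: [0.69, 0.156, 0.69, -0.156]
contact_force: [0.3, 0.1, 0.1]
gripper_width: 1.002
```

```bash
python3 go.py .387 -.195 .008;python3 - <<'E'
from h import *
p,d=bot.read_camera("scene");cv2.imwrite("pics/s7.png",cv2.resize(p[130:350,100:370,::-1],None,fx=2.7,fy=2.7,interpolation=2)[:600])
print(2.7*(proj('scene',[[.387,-.195,.034]])-[100,130]))
E
```

```text
t 20.525 p [ 0.386  -0.1944  0.0753] F [0.3 0.1 0.1] w 1.002 q [ 0.08  0.33  0.29  2.26 -0.17  0.56  1.62]
down [ 0. -0. -1.] jawyaw 64.5
-> [ 0.387 -0.195  0.008] units [ 1.682 -0.003  0.029]
[[332.93191942 216.2248804 ]]
```

View pics/s7.png

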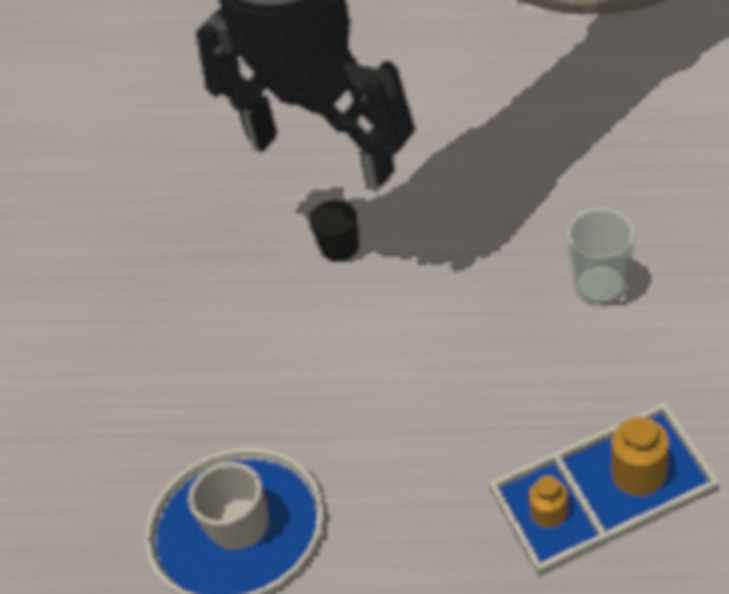

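The crucible stands in the dish (crop (230,505)). The fingers are over the stopper at (335,230).

Request:
step_arm:
  plan:
    - [0.8, 0, 0.02, 0, 0, 0]
    - [0.7, 0, 0, 0, 0, 0]
    - [0.18, 0, 0, 0, 0, 0]
    - [0, 0, 0, 0, 0, 0]
    - [0, 0, 0, 0, 0, 0]

```text
t: 21.2
eef_pos: [0.387, -0.1949, 0.0086]
tool_rot: [0.69, 0.156, 0.689, -0.156]
contact_force: [-0.7, 0.3, 0.4]
gripper_width: 0.997
```

Request:
step_arm:
  plan:
    - [0, 0, 0, 0, 0, 0]
    - [0, 0, 0, 0, 0, 0]
    - [0, 0, 0, 0, 0, 0]
    - [0, 0, 0, 0, 0, 0]
    - [0, 0, 0, 0, 0, 0]
    - [0, 0, 0, 0, 0, 0]
  fingers: 1
  force: 25

```text
t: 21.95
eef_pos: [0.3865, -0.1947, 0.0079]
tool_rot: [0.69, 0.156, 0.689, -0.156]
contact_force: [-0.9, -1.1, 6.2]
gripper_width: 0.402
```

```bash
python3 go.py .646 .236 .12
```

```text
t 21.95 p [ 0.3865 -0.1947  0.0079] F [-0.9 -1.1  6.2] w 0.402 q [ 0.14  0.48  0.21  2.29 -0.26  0.4   1.7 ]
down [ 0.001 -0.    -1.   ] jawyaw 64.5
-> [0.646 0.236 0.12 ] units [-2.8   12.512  1.223]
```

Request:
step_arm:
  plan:
    - [-0.4, 0, 0, 0, 0, 0]
    - [-0.8, 0, 0, 0, 0, 0]
    - [-0.8, 0.3, 0, 0, 0, 0]
    - [-0.8, 0.7, 0.1, 0, 0, 0]
    - [0, 0.9, 0.1, 0, 0, 0]
    - [0, 0.9, 0.1, 0, 0, 0]
    - [0, 0.9, 0.1, 0, 0, 0]
    - [0, 0.9, 0.1, 0, 0, 0]

```text
t: 22.95
eef_pos: [0.4837, -0.0359, 0.1195]
tool_rot: [0.69, 0.156, 0.69, -0.156]
contact_force: [0.2, 0.3, 0.1]
gripper_width: 0.396
```

Request:
step_arm:
  plan:
    - [0, 0.9, 0.09, 0, 0, 0]
    - [0, 0.9, 0.09, 0, 0, 0]
    - [0, 0.9, 0.09, 0, 0, 0]
    - [0, 0.9, 0.09, 0, 0, 0]
    - [0, 0.9, 0.09, 0, 0, 0]
    - [0, 0.9, 0.09, 0, 0, 0]
    - [0, 0.9, 0.09, 0, 0, 0]
    - [0, 0.9, 0.09, 0, 0, 0]

```text
t: 23.95
eef_pos: [0.6335, 0.2115, 0.1191]
tool_rot: [0.689, 0.156, 0.69, -0.156]
contact_force: [0.0, 0.6, -0.4]
gripper_width: 0.4
```

```bash
python3 go.py .646 .236 .05
```

```text
t 23.95 p [0.6335 0.2115 0.1191] F [ 0.   0.6 -0.4] w 0.4 q [-0.57  0.59  0.22  1.68 -0.16  0.89  0.84]
down [-0.001 -0.    -1.   ] jawyaw 64.5
-> [0.646 0.236 0.05 ] units [1.727 0.689 0.021]
```

Request:
step_arm:
  plan:
    - [0, 0.6, 0, 0, 0, 0]
    - [0.6, 0, 0, 0, 0, 0]
    - [0.8, 0, 0, 0, 0, 0]
    - [0.4, 0, 0, 0, 0, 0]
    - [0, 0, 0, 0, 0, 0]
    - [0, 0, 0, 0, 0, 0]

```text
t: 24.7
eef_pos: [0.6446, 0.2324, 0.0488]
tool_rot: [0.69, 0.156, 0.689, -0.156]
contact_force: [-0.2, 0.3, 0.2]
gripper_width: 0.401
```

```bash
python3 go.py .646 .236 .0113;python3 - <<'E'
from h import *
p,d=bot.read_camera("scene");cv2.imwrite("pics/s8.png",cv2.resize(p[200:380,360:560,::-1],None,fx=3.3,fy=3.3,interpolation=2)[:600])
E
```

```text
t 24.7 p [0.6446 0.2324 0.0488] F [-0.2  0.3  0.2] w 0.401 q [-0.57  0.7   0.2   1.67 -0.18  0.79  0.83]
down [ 0.002  0.001 -1.   ] jawyaw 64.5
-> [0.646  0.236  0.0113] units [ 0.938  0.096 -0.008]
```

View pics/s8.png

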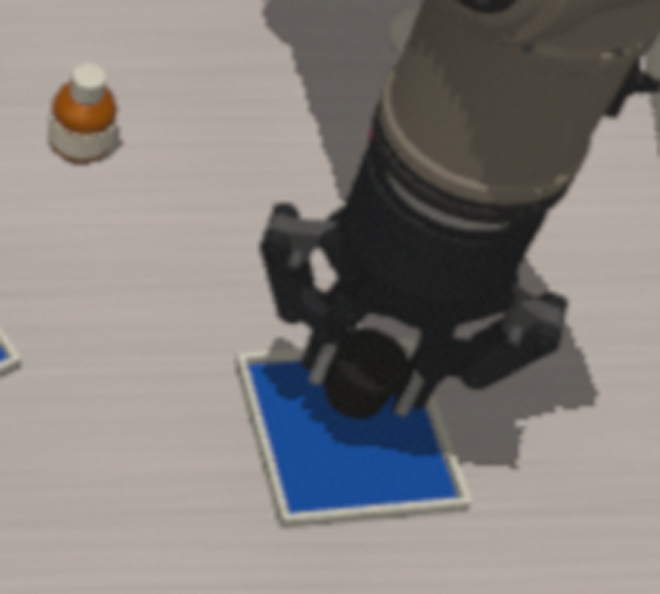

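Request:
step_arm:
  plan:
    - [0.6, 0.08, 0, 0, 0, 0]
    - [0.26, 0, 0, 0, 0, 0]
    - [0.07, 0, 0, 0, 0, 0]
    - [0, 0, 0, 0, 0, 0]
    - [0, 0, 0, 0, 0, 0]

```text
t: 25.38
eef_pos: [0.6445, 0.2348, 0.0108]
tool_rot: [0.689, 0.156, 0.69, -0.156]
contact_force: [-3.7, -1.7, 8.8]
gripper_width: 0.401
```

```bash
python3 go.py .646 .236 .0112
```

```text
t 25.375 p [0.6445 0.2348 0.0108] F [-3.7 -1.7  8.8] w 0.401 q [-0.57  0.75  0.19  1.67 -0.19  0.74  0.84]
down [-0.002 -0.    -1.   ] jawyaw 64.5
-> [0.646  0.236  0.0112] units [-0.01   0.043  0.02 ]
```

Request:
step_arm:
  plan:
    - [0, 0, 0, 0, 0, 0]
    - [0, 0, 0, 0, 0, 0]
    - [0, 0, 0, 0, 0, 0]
    - [0, 0, 0, 0, 0, 0]
    - [-0.4, 0, 0, 0, 0, 0]
    - [-0.8, 0, 0, 0, 0, 0]
    - [-0.8, 0, 0, 0, 0, 0]
    - [-0.2, 0, 0, 0, 0, 0]
  fingers: -1

```text
t: 26.38
eef_pos: [0.647, 0.2356, 0.1021]
tool_rot: [0.691, 0.157, 0.688, -0.155]
contact_force: [-0.4, -0.0, 0.9]
gripper_width: 1.0
```

```bash
python3 go.py .378 .343 .1
python3 - <<'E'
from h import *
# re-measure crucible in dish and lid
for n in("top","scene"):
    p,d=bot.read_camera(n);np.savez(n+"1.npz",p=p,d=d)
    u,v=map(int,proj(n,[[.622,-.234,.04]])[0]);cv2.imwrite(f"pics/cr_{n}.png",cv2.resize(p[v-30:v+30,u-40:u+40,::-1],None,fx=8,fy=8,interpolation=2));print(n,"cruc crop org",u-40,v-30)
    u,v=map(int,proj(n,[[.378,.343,.01]])[0]);cv2.imwrite(f"pics/ld_{n}.png",cv2.resize(p[v-30:v+30,u-40:u+40,::-1],None,fx=8,fy=8,interpolation=2));print(n,"lid crop org",u-40,v-30)
E
```

```text
t 26.375 p [0.647  0.2356 0.1021] F [-0.4 -0.   0.9] w 1.0 q [-0.59  0.63  0.22  1.64 -0.17  0.88  0.82]
down [ 0.005  0.002 -1.   ] jawyaw 64.5
-> [0.378 0.343 0.1  ] units [ 0.026 -0.473 -7.226]
top cruc crop org 378 138
top lid crop org 116 254
scene cruc crop org 143 282
scene lid crop org 449 180
```

View pics/cr_top.png

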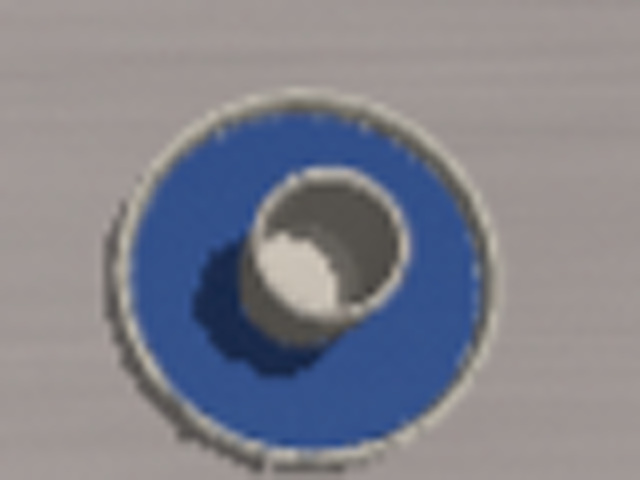

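View pics/cr_scene.png

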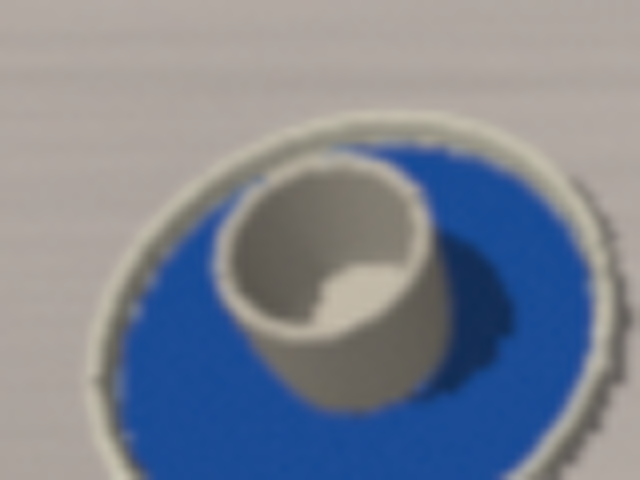

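View pics/ld_top.png

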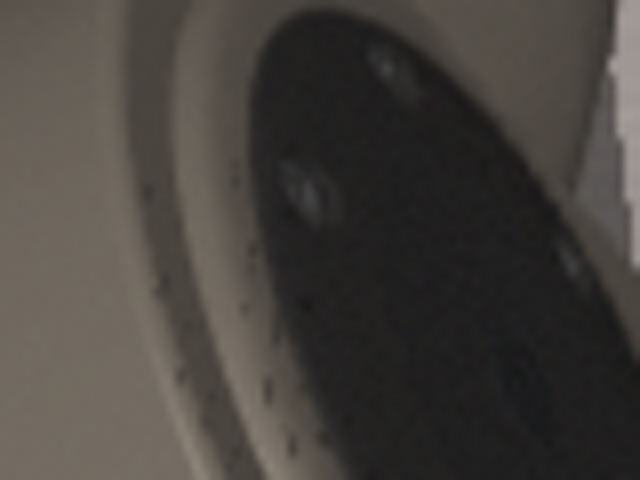

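View pics/ld_scene.png

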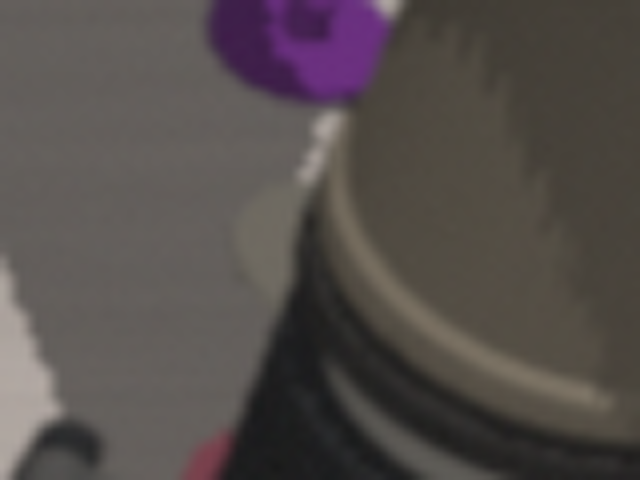

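Run:
```python
from h import *
a=onz("top",419.4,168.5,.043);b=onz("scene",183.5,312.6,.043);print(a,b,(a+b)/2)
for n in("top","scene"):
  for k in "0":
    d=np.load(n+k+".npz")["d"];W=cloud(n,d)
    m=(np.hypot(W[...,0]-.378,W[...,1]-.343)<.032)&(W[...,2]>.0045+(.002 if n=='scene' else 0))
    ys,xs=np.nonzero(m);print(n,m.sum(),xs.min(),xs.max(),ys.min(),ys.max())
    c=onz(n,xs.mean(),ys.mean(),.009);print(xs.mean(),ys.mean(),c)
p=np.load("top0.npz")["p"];cv2.imwrite("pics/l_top.png",cv2.resize(p[262:310,124:188,::-1],None,fx=10,fy=10,interpolation=2))
p=np.load("scene0.npz")["p"];cv2.imwrite("pics/l_sc.png",cv2.resize(p[188:236,458:522,::-1],None,fx=10,fy=10,interpolation=2))
```

```text
[ 0.62065719 -0.23460567  0.043     ] [ 0.62307602 -0.23313291  0.043     ] [ 0.6218666  -0.23386929  0.043     ]
top 438 143 170 272 296
155.70091324200914 284.7488584474886 [0.37736012 0.34409756 0.009     ]
scene 361 478 502 202 220
489.49861495844874 211.0775623268698 [0.37813121 0.34227226 0.009     ]
```

View pics/l_top.png

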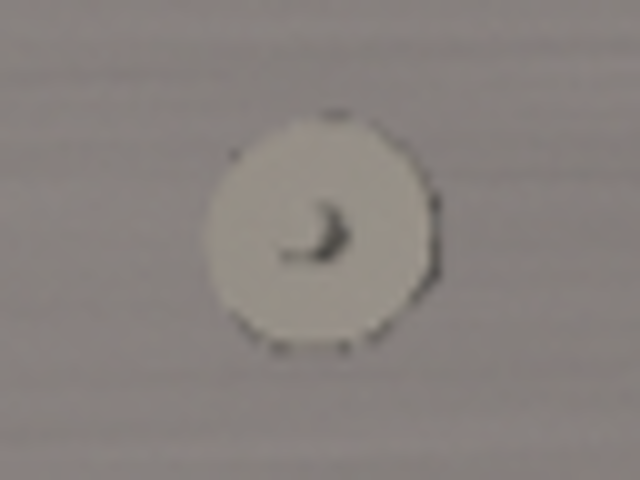

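View pics/l_sc.png

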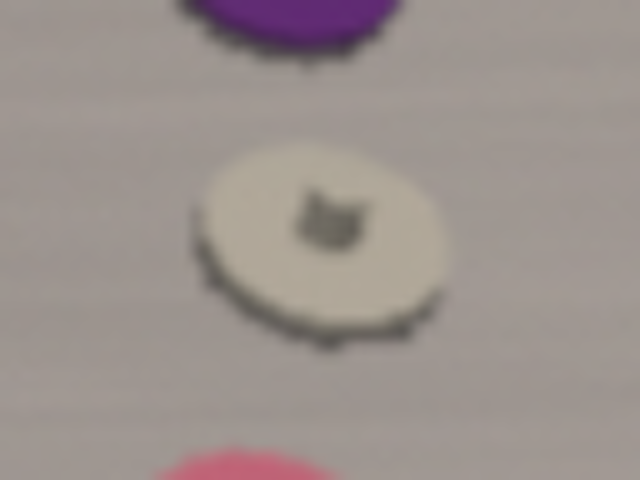

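Request:
step_arm:
  plan:
    - [0, -0.06, -0.9, 0, 0, 0]
    - [0, -0.06, -0.9, 0, 0, 0]
    - [0, -0.06, -0.9, 0, 0, 0]
    - [0, -0.06, -0.9, 0, 0, 0]
    - [0, -0.06, -0.9, 0, 0, 0]
    - [0, -0.06, -0.9, 0, 0, 0]
    - [0, -0.06, -0.9, 0, 0, 0]
    - [0, -0.05, -0.9, 0, 0, 0]
  fingers: -0.4

```text
t: 27.48
eef_pos: [0.3752, 0.3418, 0.0975]
tool_rot: [0.689, 0.155, 0.69, -0.157]
contact_force: [1.0, -0.6, 0.4]
gripper_width: 0.699
```

Request:
step_arm:
  plan:
    - [0.7, 0, 0, 0, 0, 0]
    - [0.7, 0, 0, 0, 0, 0]
    - [0, 0, 0, 0, 0, 0]
    - [0, 0, 0, 0, 0, 0]

```text
t: 27.98
eef_pos: [0.3772, 0.3419, 0.0427]
tool_rot: [0.69, 0.156, 0.69, -0.156]
contact_force: [-0.1, 1.1, -0.1]
gripper_width: 0.698
```

```bash
python3 go.py .378 .3434 .011;python3 - <<'E'
from h import *
p,d=bot.read_camera("scene");cv2.imwrite("pics/s9.png",cv2.resize(p[130:280,400:580,::-1],None,fx=4,fy=4,interpolation=2)[:600])
E
```

```text
t 27.975 p [0.3772 0.3419 0.0427] F [-0.1  1.1 -0.1] w 0.698 q [-1.    0.49  0.17  2.1  -0.15  0.57  0.41]
down [-0. -0. -1.] jawyaw 64.5
-> [0.378  0.3434 0.011 ] units [0.792 0.043 0.003]
```

View pics/s9.png

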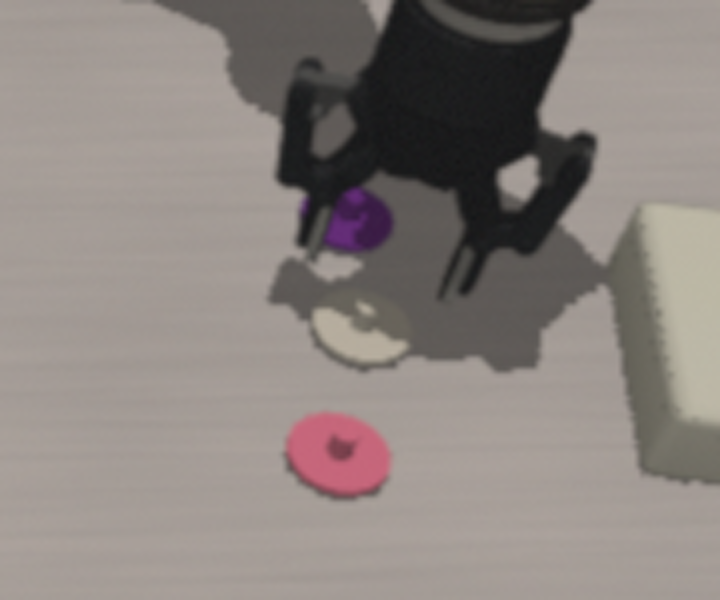

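Request:
step_arm:
  plan:
    - [0.5, 0.04, 0, 0, 0, 0]
    - [0.28, 0, 0, 0, 0, 0]
    - [0, 0, 0, 0, 0, 0]
    - [0, 0, 0, 0, 0, 0]

```text
t: 28.52
eef_pos: [0.3781, 0.3437, 0.0118]
tool_rot: [0.69, 0.156, 0.69, -0.156]
contact_force: [-0.8, -0.5, 0.7]
gripper_width: 0.699
```

```bash
python3 go.py .378 .3434 .011
```

```text
t 28.525 p [0.3781 0.3437 0.0118] F [-0.8 -0.5  0.7] w 0.699 q [-0.98  0.54  0.15  2.11 -0.16  0.5   0.42]
down [ 0.     0.001 -1.   ] jawyaw 64.5
-> [0.378  0.3434 0.011 ] units [ 0.021 -0.007  0.002]
```

Request:
step_arm:
  plan:
    - [0, 0, 0, 0, 0, 0]
    - [0, 0, 0, 0, 0, 0]
    - [0, 0, 0, 0, 0, 0]
    - [0, 0, 0, 0, 0, 0]
    - [0, 0, 0, 0, 0, 0]
    - [0, 0, 0, 0, 0, 0]
  fingers: 1
  force: 25

```text
t: 29.28
eef_pos: [0.3779, 0.3437, 0.0115]
tool_rot: [0.69, 0.156, 0.69, -0.156]
contact_force: [-0.2, -0.4, 4.3]
gripper_width: 0.116
```

```bash
python3 go.py .622 -.234 .14
python3 - <<'E'
from h import *
p,d=bot.read_camera("scene");cv2.imwrite("pics/s10.png",cv2.resize(p[130:280,400:580,::-1],None,fx=4,fy=4,interpolation=2)[:600])
E
```

```text
t 29.275 p [0.3779 0.3437 0.0115] F [-0.2 -0.4  4.3] w 0.116 q [-0.98  0.55  0.15  2.11 -0.16  0.5   0.42]
down [ 0.  0. -1.] jawyaw 64.5
-> [ 0.622 -0.234  0.14 ] units [ -3.215 -10.409  11.724]
```

View pics/s10.png

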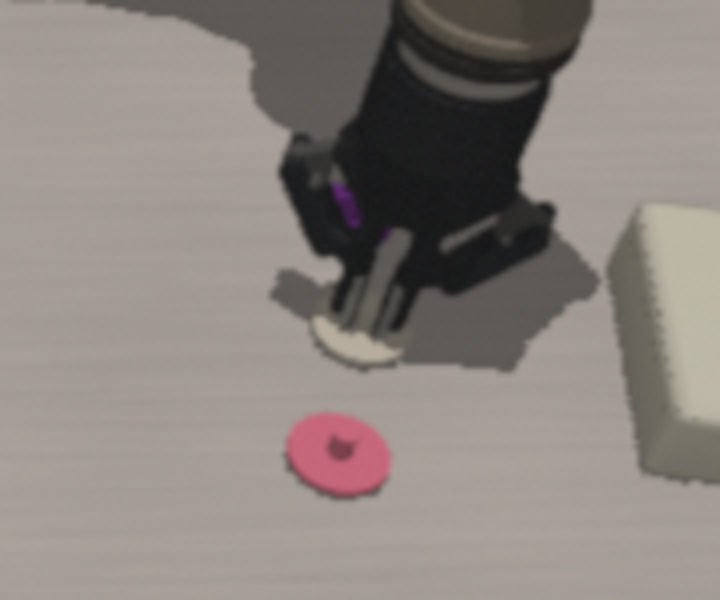

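Request:
step_arm:
  plan:
    - [-0.3, 0, 0, 0, 0, 0]
    - [-0.7, 0, 0, 0, 0, 0]
    - [-0.8, 0, 0, 0, 0, 0]
    - [-0.8, -0.2, 0.25, 0, 0, 0]
    - [-0.6, -0.5, 0.55, 0, 0, 0]
    - [0, -0.6, 0.68, 0, 0, 0]
    - [0, -0.6, 0.68, 0, 0, 0]
    - [0, -0.6, 0.68, 0, 0, 0]

```text
t: 30.32
eef_pos: [0.4375, 0.2032, 0.1399]
tool_rot: [0.69, 0.156, 0.69, -0.156]
contact_force: [1.1, 0.6, -1.2]
gripper_width: 0.124
```

Request:
step_arm:
  plan:
    - [0, -0.6, 0.68, 0, 0, 0]
    - [0, -0.6, 0.68, 0, 0, 0]
    - [0, -0.6, 0.68, 0, 0, 0]
    - [0, -0.6, 0.68, 0, 0, 0]
    - [0, -0.6, 0.68, 0, 0, 0]
    - [0, -0.6, 0.68, 0, 0, 0]
    - [0, -0.6, 0.68, 0, 0, 0]
    - [0, -0.6, 0.68, 0, 0, 0]

```text
t: 31.32
eef_pos: [0.5512, -0.0636, 0.1397]
tool_rot: [0.69, 0.156, 0.69, -0.156]
contact_force: [-0.5, 1.2, 0.6]
gripper_width: 0.122
```

```bash
python3 go.py .622 -.234 .09
```

```text
t 31.325 p [ 0.5512 -0.0636  0.1397] F [-0.5  1.2  0.6] w 0.122 q [-0.28  0.4   0.36  1.95 -0.19  0.82  1.31]
down [ 0.  0. -1.] jawyaw 64.5
-> [ 0.622 -0.234  0.09 ] units [ 1.242 -3.084  3.429]
```

Request:
step_arm:
  plan:
    - [0, -0.6, 0.66, 0, 0, 0]
    - [0, -0.6, 0.66, 0, 0, 0]
    - [0, -0.6, 0.66, 0, 0, 0]
    - [0, -0.6, 0.66, 0, 0, 0]
    - [0.4, -0.5, 0.6, 0, 0, 0]
    - [0.8, -0.18, 0.19, 0, 0, 0]
    - [0, 0, 0, 0, 0, 0]
    - [0, 0, 0, 0, 0, 0]

```text
t: 32.33
eef_pos: [0.6222, -0.2321, 0.0923]
tool_rot: [0.69, 0.156, 0.69, -0.156]
contact_force: [-0.4, -0.2, 0.1]
gripper_width: 0.124
```

```bash
python3 go.py .622 -.234 .07
python3 - <<'E'
from h import *
for n in("top","scene"):
    p,d=bot.read_camera(n)
    u,v=map(int,proj(n,[[.622,-.234,.06]])[0]);cv2.imwrite(f"pics/h_{n}.png",cv2.resize(p[v-36:v+36,u-48:u+48,::-1],None,fx=8,fy=8,interpolation=2));print(n,u-48,v-36)
E
```

```text
t 32.325 p [ 0.6222 -0.2321  0.0923] F [-0.4 -0.2  0.1] w 0.124 q [ 0.02  0.63  0.34  1.71 -0.27  0.85  1.61]
down [ 0.  0. -1.] jawyaw 64.5
-> [ 0.622 -0.234  0.07 ] units [ 0.556 -0.044  0.016]
top 372 129
scene 132 270
```

View pics/h_scene.png

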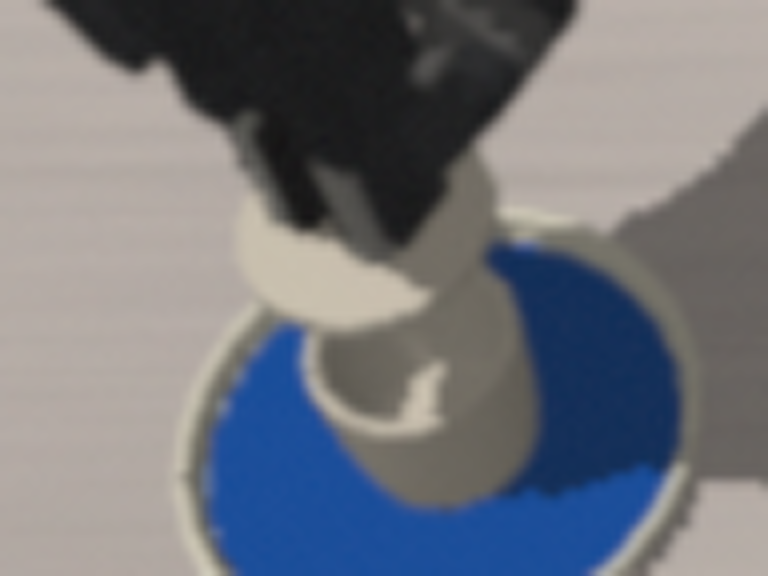

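View pics/h_top.png

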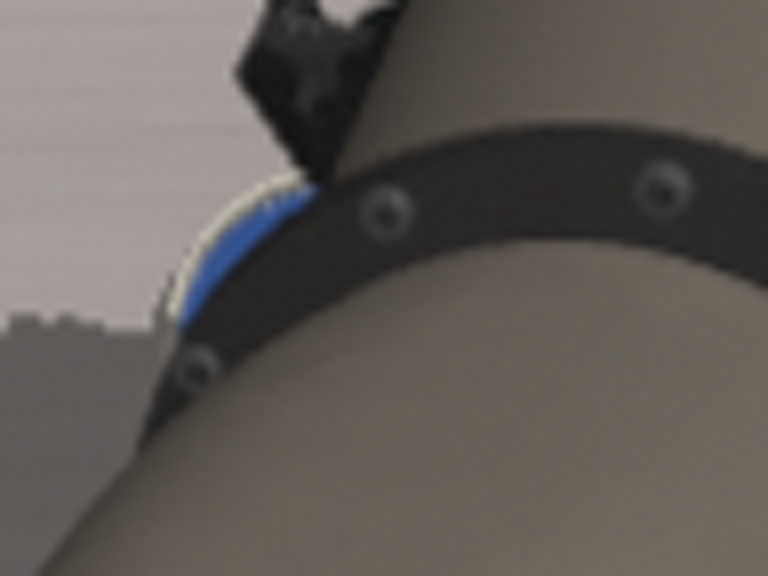

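Run:
```python
from h import *
im=cv2.imread("pics/h_scene.png")
th=np.linspace(0,2*np.pi,200)
def circ(c,r,z,col):
    P=np.stack([c[0]+r*np.cos(th),c[1]+r*np.sin(th),0*th+z],-1)
    q=((proj("scene",P)-[132,270]+.5)*8).astype(int);cv2.polylines(im,[q],True,col,1);print(q.min(0),q.max(0))
circ((.6222,-.2321),.025,.0898,(0,0,255));circ((.6222,-.2321),.025,.0858,(0,0,255))
circ((.6219,-.2339),.022,.043,(0,255,0))
cv2.imwrite("pics/h_ov.png",im)
```

```text
[236 111] [497 328]
[242 122] [502 339]
[303 248] [522 434]
```

View pics/h_ov.png

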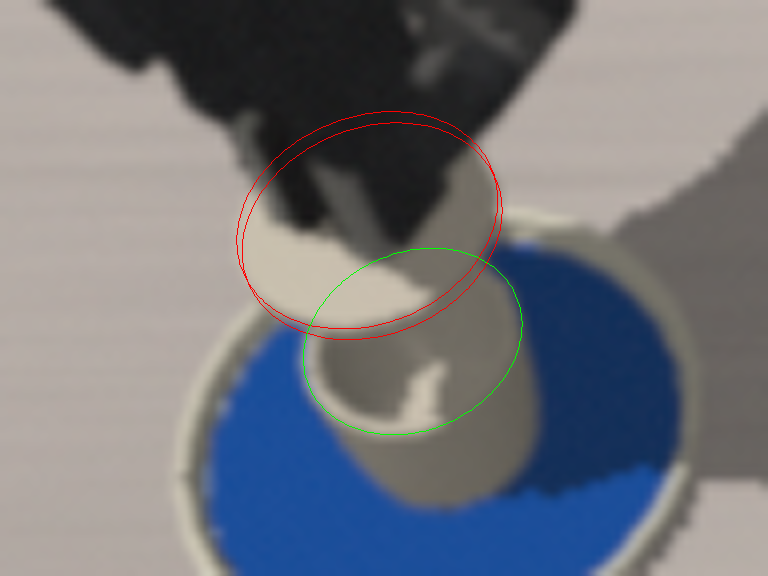

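The overlay matches: the lid is level and sits at the predicted place, and the crucible rim matches too. Lowering gently.

Request:
step_arm:
  plan:
    - [0.3, -0.04, 0.02, 0, 0, 0]
    - [0.3, 0, 0, 0, 0, 0]
    - [0.25, 0, 0, 0, 0, 0]
    - [0.1, 0, 0, 0, 0, 0]
    - [0.06, 0, 0, 0, 0, 0]
    - [0, 0, 0, 0, 0, 0]
    - [0, 0, 0, 0, 0, 0]

```text
t: 33.3
eef_pos: [0.6222, -0.2347, 0.0512]
tool_rot: [0.69, 0.156, 0.689, -0.156]
contact_force: [0.3, 0.3, 0.3]
gripper_width: 0.121
```

```bash
python3 go.py .622 -.234 .0495
python3 - <<'E'
from h import *
n="scene"
p,d=bot.read_camera(n)
u,v=map(int,proj(n,[[.622,-.234,.06]])[0]);cv2.imwrite(f"pics/i_{n}.png",cv2.resize(p[v-36:v+36,u-48:u+48,::-1],None,fx=8,fy=8,interpolation=2))
E
```

```text
t 33.3 p [ 0.6222 -0.2347  0.0512] F [0.3 0.3 0.3] w 0.121 q [ 0.04  0.68  0.32  1.73 -0.29  0.78  1.63]
down [ 0.001 -0.    -1.   ] jawyaw 64.5
-> [ 0.622  -0.234   0.0495] units [ 0.044  0.015 -0.013]
```

View pics/i_scene.png

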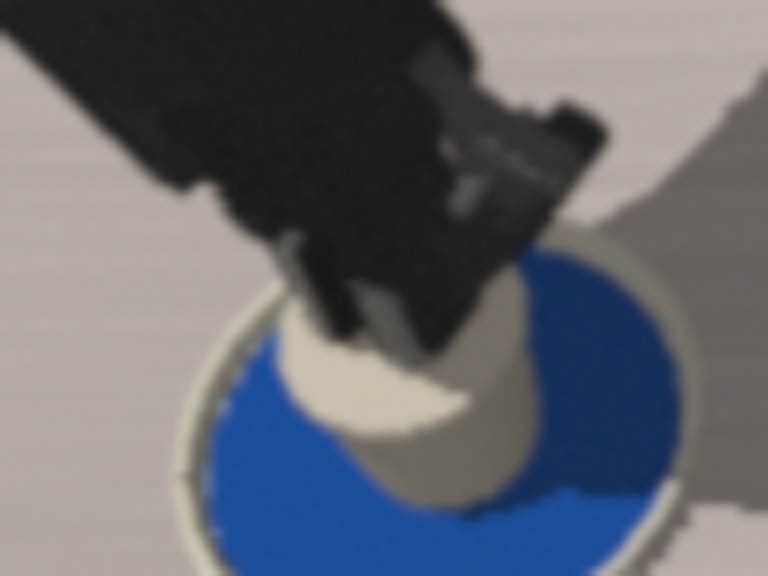

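Request:
step_arm:
  plan:
    - [0.03, 0.01, 0, 0, 0, 0]
    - [0.01, 0, 0, 0, 0, 0]
    - [0, 0, 0, 0, 0, 0]
    - [0, 0, 0, 0, 0, 0]

```text
t: 33.85
eef_pos: [0.6224, -0.2344, 0.0498]
tool_rot: [0.69, 0.156, 0.689, -0.156]
contact_force: [-1.0, 0.1, 5.4]
gripper_width: 0.118
```

Request:
step_arm:
  plan:
    - [0, 0, 0, 0, 0, 0]
    - [0, 0, 0, 0, 0, 0]
    - [0, 0, 0, 0, 0, 0]
    - [0, 0, 0, 0, 0, 0]
    - [-0.2, 0, 0, 0, 0, 0]
    - [-0.5, 0, 0, 0, 0, 0]
    - [-0.9, 0, 0, 0, 0, 0]
    - [-0.9, 0, 0, 0, 0, 0]
  fingers: -0.3

```text
t: 34.85
eef_pos: [0.6223, -0.2345, 0.1519]
tool_rot: [0.69, 0.156, 0.689, -0.156]
contact_force: [1.7, 0.0, -0.7]
gripper_width: 0.651
```

Request:
step_arm:
  plan:
    - [0, 0, -0.8, 0, 0, 0]
    - [0, 0, -0.9, 0, 0, 0]
    - [0, 0, -0.9, 0, 0, 0]
    - [0, 0, -0.9, 0, 0, 0]
    - [0, 0, 0, 0, 0, 0]
    - [0, 0, 0, 0, 0, 0]

```text
t: 35.6
eef_pos: [0.497, -0.1744, 0.1506]
tool_rot: [0.691, 0.156, 0.689, -0.156]
contact_force: [-0.4, -0.7, -0.0]
gripper_width: 0.653
```

```bash
python3 go.py
python3 - <<'E'
from h import *
for n in("top","scene"):
    p,d=bot.read_camera(n);cv2.imwrite(f"pics/f_{n}.png",p[:,:,::-1])
    u,v=map(int,proj(n,[[.622,-.234,.04]])[0]);cv2.imwrite(f"pics/g_{n}.png",cv2.resize(p[v-36:v+36,u-48:u+48,::-1],None,fx=8,fy=8,interpolation=2))
    W=cloud(n,d);m=(np.hypot(W[...,0]-.622,W[...,1]+.234)<.035)&(W[...,2]>.035);print(n,np.nanpercentile(W[m][:,2],[10,50,90,99]))
    m&=abs(W[...,2]-.047)<.006;ys,xs=np.nonzero(m);print(onz(n,xs.mean(),ys.mean(),.047))
E
```

```text
t 35.6 p [ 0.497  -0.1744  0.1506] F [-0.4 -0.7 -0. ] w 0.653 q [-0.1   0.35  0.39  2.01 -0.18  0.82  1.52]
down [ 0.003 -0.    -1.   ] jawyaw 64.5
top nan
[nan nan nan]
scene [0.04581569 0.0478342  0.05074621 0.06277265]
[ 0.62336763 -0.23442382  0.047     ]
  return np.nanmean(a, axis, out=out, keepdims=keepdims)
<stdin>:6: RuntimeWarning: Mean of empty slice.
  ret = ret.dtype.type(ret / rcount)
```

View pics/g_scene.png

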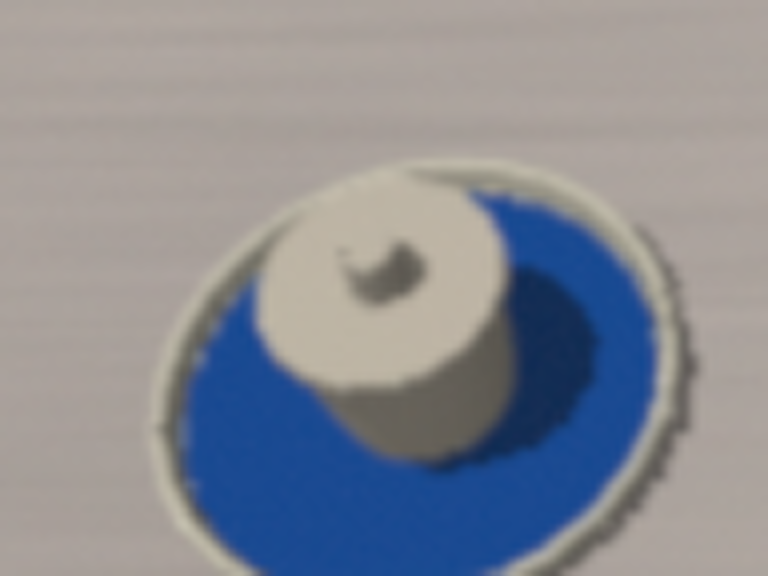

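View pics/g_top.png

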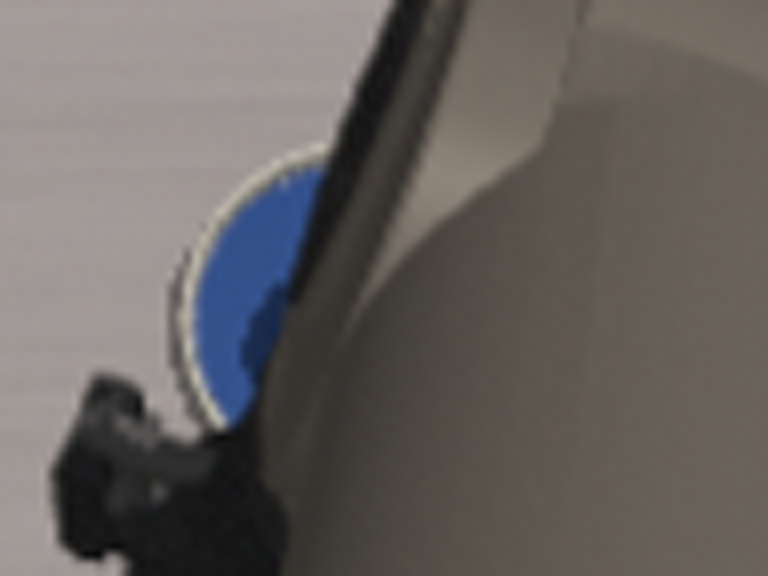

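View pics/f_scene.png

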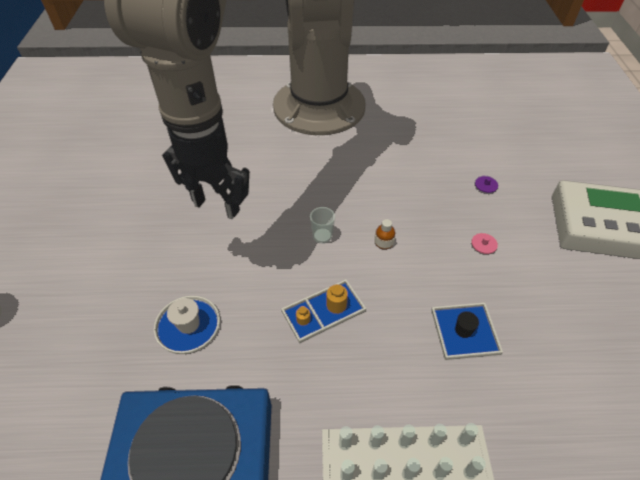

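View pics/f_top.png

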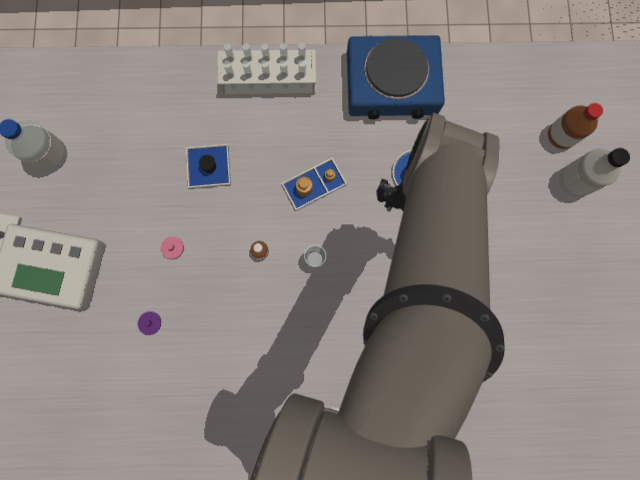

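The lid is seated level: its disc top measures about 47.8 mm against an expected 47, and it's centred at (0.623, -0.234). The weights, stopper, beaker and bottle all look right. Handing in.

```bash
python3 -c "
from station import bot
print(bot.get_obs()['joint_vel'].round(3)); print(bot.hand_in())"
```

```text
[ 0.002  0.008 -0.002  0.003  0.001 -0.    -0.   ]
the job is handed in; nothing more can be done
None
```

The weighing corner is cleared and the job is handed in, at about 36 s of the 112 s allowed; no verdict was reported.

- **Placed:** both brass weights stand in their own bays, the stopper in the square tray, and the crucible in the dish with the white lid on it, knob up. The pink and purple look-alikes were left alone.
- **Last checks:** in the final scene picture everything is upright in its place, and the beaker and bottle stand where they were. The lid is level, with its disc top at 47.8 mm (47 mm expected). Its centre is within about 1.5 mm of where I measured the crucible before the lid went on. The gripper is clear of everything and the arm was at rest.
- **Failed or disagreeing:** in the last look the arm hid the dish from the top camera, so the lid check rests on the scene camera alone. Earlier, the two cameras differed by up to about 5 mm in x on the same points, so I used their averages.

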